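# Rinse the centrifuge tube shields

### The arm

A 6-joint arm with a two-finger parallel gripper is mounted at the origin on the work surface. World frame = base frame: x ahead of the robot, y to its left, z up, the work surface at z = 0. Lengths are in m, angles in degrees, forces in N, time in s.
With the tool pointing down it reaches from about 0.425 to 0.925 m from the base axis. Payload 12.5 kg.
Tool frame: the origin (TCP) lies midway between the tips of the shut fingers; the grasp point (between the pads) lies 19 mm behind it; z points along the fingers, y is the direction in which the jaws open and shut (so a half turn about z gives the same grasp; the last joint's range is limited). The gripper opens to 85 mm and grips with 20 to 120 N. Pads are 22 mm wide; open, the fingers measure 114 mm over their backs; the gripper's body (76 mm by 85 mm) begins 54 mm behind the grasp point. The pads swing forward as they close: fully open they stand 13 mm farther back than shut.
Start: joints at [-72.857, 28.126, 89.318, -0, 62.55, -6.05], TCP at [0.246, -0.574, 0.231] pointing down, gripper open.
Joint ranges: [-177.58, 177.58], [-47.91, 125.51], [2.72, 160], [-65.01, 245.01], [3.68, 167.84], [-153.87, 153.87]. Speed limits (degrees/s): [127.2, 127.2, 159.86, 180, 180, 180].

### API

Orientations are given as a 3x3 rotation matrix whose columns are the frame's x, y, z axes.
In Python, from station import * gives the robot as it stands.
- The arm moves only by the shell command python3 -m creep 'ROWS' [FORCE]. ROWS is JSON, a list of rows, each a list of 3 entries, a list of its own where there are three numbers: the turn, a rotation vector about the world's x, y, z in degrees, then the shift along the world's x, y, z in m, then the opening, from -1 (shut) to 1 (fully open), so that 0 is half open. A call has 1 to 20 rows; each row shifts and turns the commanded pose from where the row before left it; what a row does not reach is not made up. A row lasts 1/10 s, in which the tool goes at most 50 mm and 8.59 degrees, less where a joint would pass 70% of its speed; a pose out of reach is approached as far as the arm can. A call is refused whole if a number of a shift passes 0.05 or a number of a turn 8.59, either way. A call with a gripper value outside its range is refused whole. The fingers move at their own pace and stop on an object; FORCE is the grip in N (left out, the last holds). Time passes only in rows, so rows that do not move let the fingers close. It gives the time, the measured TCP pose, the force and the opening at its end, in the units of the state.
- state(): the state, without advancing time (a new reading comes with each control period).
- capture(name): name is "scene" or "top" or "wrist"; returns a dict with "img" (420x560x3 uint8, red, green, blue), "fx", "fy", "cx", "cy" (pixels), "dist_coeffs" ([k1, k2, p1, p2, k3] as OpenCV has them; the pictures are not rectified), "eye" and "orientation" of the camera in the world. Camera axes: x right, y up, looking along -z (the intrinsics and any distortion apply to the point x, -y, -z); pixel columns grow to the right and rows downward; lengths in m; the calibration is good to about 2 mm. A picture is of the moment at which its call begins. There is no depth.
- sign_off(): hands the job in, once; it reports no verdict.
The state is a dict: "t": time; "joint_positions": joint angles; "qvel": joint speeds; "joint_efforts": joint torques, N m; "eef_pos": TCP position; "ee_rot": TCP orientation; "wrist_force": force on the tool from outside, world axes, zero at the start; "torque": the same for the moment, N m; "grip_width": opening from 0.0 (shut) to 1.0 (fully open).
Only numpy, scipy, OpenCV 4.12 (cv2) and the standard library are available. Lean on these libraries where they do the work, as an engineer would, in place of code of your own. Each camera call takes 0.05 s, during which the arm holds its last target.

### The job

Lift every tube shield straight up out of the soaking tray by its knob and push it fully down onto a spigot of its own size on the rinse station, one shield to a spigot. Once all of them are home, throw the rinse valve lever fully over to on (away from the robot), let it run for at least five seconds, then throw the lever fully back to off. Leave the tray standing on the bench and do not disturb the oil bottle, the jar or the slide box.

Things in the scene. Friction and masses are not known exactly. Their poses are not given: they have to be found in the camera images.
- tray: Soaking tray: loose white block 165 (x) x 250 (y) x 85 mm high, 0.9 kg; origin at the centre of its underside. Five square pockets 80 mm deep: two 52 mm wide at x = -37.5, y = -42 and +42 mm, for the large shields, and three 42 mm wide at x = +37.5, y = -75, 0 and +75 mm, for the small ones. Some pockets may be empty
- large0: Large tube shield: aluminium sleeve 50 mm outside, bore 40 mm, 80 mm tall, open below, closed on top, about 160 g. On top a black knob: neck 16 mm diameter, 80 to 107 mm above the lower rim; head 28 mm diameter, 107 to 116 mm. Origin: centre of the lower rim, z to the knob. Starts in a pocket (1 mm play), top flush with the tray, only the knob standing out. May be absent (None)
- large1: Large tube shield: aluminium sleeve 50 mm outside, bore 40 mm, 80 mm tall, open below, closed on top, about 160 g. On top a black knob: neck 16 mm diameter, 80 to 107 mm above the lower rim; head 28 mm diameter, 107 to 116 mm. Origin: centre of the lower rim, z to the knob. Starts in a pocket (1 mm play), top flush with the tray, only the knob standing out. May be absent (None)
- small0: Small tube shield: aluminium sleeve 40 mm outside, bore 30 mm, 80 mm tall, open below, closed on top, about 110 g. On top a black knob: neck 16 mm diameter, 80 to 107 mm above the lower rim; head 28 mm diameter, 107 to 116 mm. Origin: centre of the lower rim, z to the knob. Starts in a pocket (1 mm play), top flush with the tray, only the knob standing out. May be absent (None)
- small1: Small tube shield: aluminium sleeve 40 mm outside, bore 30 mm, 80 mm tall, open below, closed on top, about 110 g. On top a black knob: neck 16 mm diameter, 80 to 107 mm above the lower rim; head 28 mm diameter, 107 to 116 mm. Origin: centre of the lower rim, z to the knob. Starts in a pocket (1 mm play), top flush with the tray, only the knob standing out. May be absent (None)
- small2: Small tube shield: aluminium sleeve 40 mm outside, bore 30 mm, 80 mm tall, open below, closed on top, about 110 g. On top a black knob: neck 16 mm diameter, 80 to 107 mm above the lower rim; head 28 mm diameter, 107 to 116 mm. Origin: centre of the lower rim, z to the knob. Starts in a pocket (1 mm play), top flush with the tray, only the knob standing out. May be absent (None)
- spigot_large0 (a point): Foot of a large white spigot of the rinse station, diameter 36 mm, 52 mm tall, the top 12 mm conical; the point lies on its axis at the level of the station's deck, 20 mm above the bench; z up, x and y along the station. A large shield pushed fully home stands with its rim on the deck, its origin at this point
- spigot_large1 (a point): Foot of a large white spigot of the rinse station, diameter 36 mm, 52 mm tall, the top 12 mm conical; the point lies on its axis at the level of the station's deck, 20 mm above the bench; z up, x and y along the station. A large shield pushed fully home stands with its rim on the deck, its origin at this point
- spigot_small0 (a point): Foot of a small white spigot of the rinse station, diameter 26 mm, 52 mm tall, the top 12 mm conical; the point lies on its axis at the level of the station's deck, 20 mm above the bench; z up, x and y along the station. A small shield pushed fully home stands with its rim on the deck, its origin at this point
- spigot_small1 (a point): Foot of a small white spigot of the rinse station, diameter 26 mm, 52 mm tall, the top 12 mm conical; the point lies on its axis at the level of the station's deck, 20 mm above the bench; z up, x and y along the station. A small shield pushed fully home stands with its rim on the deck, its origin at this point
- spigot_small2 (a point): Foot of a small white spigot of the rinse station, diameter 26 mm, 52 mm tall, the top 12 mm conical; the point lies on its axis at the level of the station's deck, 20 mm above the bench; z up, x and y along the station. A small shield pushed fully home stands with its rim on the deck, its origin at this point
- station: The rinse station: a fixed steel deck 165 (x) x 250 (y) x 20 mm high with five spigots: three small ones in the row at x = -37.5 mm (y = -75, 0, +75 mm) and two large ones in the row at x = +37.5 mm (y = -42, +42 mm). Origin at the centre of its underside, z up
- valve (a joint): Rinse valve lever, angle in rad: 0 = off, leaning 0.5 rad from upright towards the robot (-x of its grey base block); 1.0 = fully on, leaning 0.5 rad away from the robot. It turns about the block's y axis, stays where it is left and needs only a few newtons at the tip
- valve_tip (a point): Centre of the tip of the black rinse valve lever, about 100 mm from its pivot; the pivot lies straight below the middle of its swing
- valve_base: Grey base block of the rinse valve, fixed to the bench between tray and station; origin at its underside's centre, its x axis points away from the robot, along the lever's swing
- oil: Bystander: small amber oil bottle, 44 mm diameter, 110 mm tall; origin at the centre of its underside
- jar: Bystander: glass jar with white lid, 60 mm diameter, 80 mm tall; origin at the centre of its underside
- slidebox: Bystander: closed white and blue slide box 85 x 60 x 32 mm high; origin at the centre of its underside

How it is judged:
By the outcome, as a careful person would: the job done as asked, in the order asked, and still so for the second after the job is handed in, with the robot touching nothing.
Of large0, large1, small0, small1, small2 only 3 to 5 are there at a start; the rules pass over those that are not, and their reading is None.
At some moment in a run one of tray may be knocked a few centimetres aside while the robot is not near it.
Once in a run the grip may slacken for a moment while it holds something.
It also fails if it takes over 210 s, if anything falls off the work surface, if the arm or the gripper's body presses on something with over 40 N, if the wrist force passes 120 N, or if a joint passes its speed limit or range.

## Working session

There is one attempt and no reset: what is moved stays moved. The work goes in short steps, Python scripts to look and compute and a shell command to move; the robot and the scene stay as the last step left them, time stands still between calls to the robot, and variables do not carry over. Pictures are saved under pics/ and viewed, and the job is handed in when it is done.

```bash
ls; mkdir -p pics; python3 - <<'E'
from station import *
import cv2
s=state();print(s)
for n in("scene","top","wrist"):
    c=capture(n);print(n,c["fx"],c["fy"],c["cx"],c["cy"],c["dist_coeffs"],c["eye"],c["orientation"])
    cv2.imwrite(f"pics/{n}0.png",cv2.cvtColor(c["img"],cv2.COLOR_RGB2BGR))
E
```

```text
pics
{'t': 0.0, 'joint_positions': array([-7.28556722e+01,  2.81638286e+01,  8.93531220e+01,  2.13022078e-04,
        6.25488736e+01, -6.04956456e+00]), 'qvel': array([ 0.03886628, -0.04030349, -0.06209389,  0.00367928,  0.02440014,
       -0.06143493]), 'joint_efforts': array([-3.84154137e-04, -6.18441439e+01, -2.61593252e+01, -8.21104959e-05,
        4.00401856e-03, -1.99826076e-05]), 'eef_pos': array([ 0.24610907, -0.57423366,  0.23071319]), 'ee_rot': array([[ 9.19178024e-01,  3.93842161e-01, -3.35504319e-04],
       [ 3.93842284e-01, -9.19177376e-01,  1.09877164e-03],
       [ 1.24354619e-04, -1.14210254e-03, -9.99999340e-01]]), 'wrist_force': array([-0.76625346, -0.56622641, -0.19991386]), 'torque': array([-0.03088114, -0.01450503,  0.00113953]), 'grip_width': 0.9956996522434025}
scene 519.6779044509093 519.6779044509093 282.6598556737376 213.63774019685127 [-0.04783683  0.          0.          0.          0.        ] [ 1.20889405 -0.1974721   1.01251955] [[ 0.34056278 -0.76817964  0.54214115]
 [ 0.9401901   0.28297031 -0.18965859]
 [-0.00771799  0.5743064   0.81860405]]
top 481.8236897335831 481.8236897335831 278.62736932285463 213.2208052341658 [-0.15870442  0.          0.          0.          0.        ] [0.49646823 0.0085321  1.26892109] [[-0.01404981  0.99627302 -0.0851039 ]
 [-0.99987977 -0.01455703 -0.00534232]
 [-0.00656127  0.08501861  0.99635776]]
wrist 354.53176738939186 354.53176738939186 277.02274555916637 210.75997150956533 [-0.01228019  0.          0.          0.          0.        ] [ 0.31356648 -0.54535551  0.37407913] [[ 3.92254086e-01  8.80837780e-01  2.65068931e-01]
 [-9.19856905e-01  3.75590707e-01  1.13114522e-01]
 [ 7.81171515e-05 -2.88195120e-01  9.57571703e-01]]
```

View pics/top0.png

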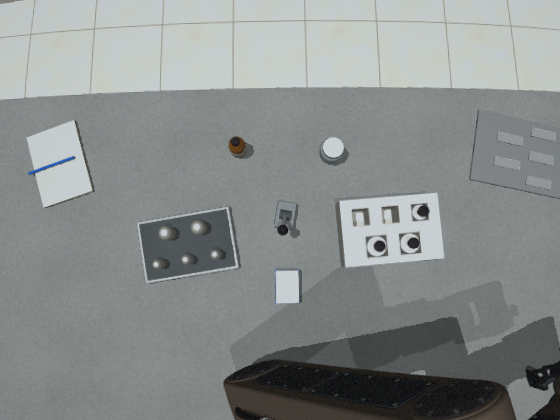

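View pics/scene0.png

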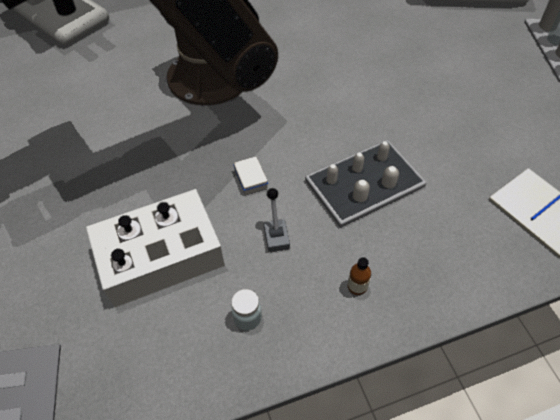

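View pics/wrist0.png

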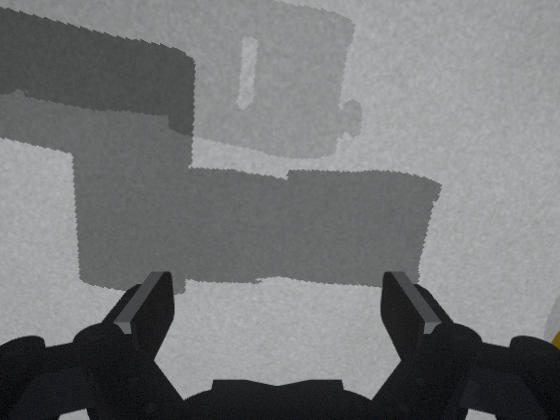

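The top view shows the tray at right with 3 shields: two large at about (376,246) and (410,243), and one small at (421,212). The valve is near (285,220), the station at left near (188,244), the oil at (237,146), the jar at (333,150) and the slide box at (288,286).

```bash
cat > h.py <<'E'
from station import *
import cv2, numpy as np
def cam(c):
    K=np.array([[c["fx"],0,c["cx"]],[0,c["fy"],c["cy"]],[0,0,1.]]);return K,np.array(c["dist_coeffs"]),np.array(c["eye"]),np.array(c["orientation"])
def p2w(c,uv,z):
    K,d,e,R=cam(c);q=cv2.undistortPoints(np.array(uv,float).reshape(-1,1,2),K,d).reshape(-1,2)
    r=np.c_[q[:,0],-q[:,1],-np.ones(len(q))]@R.T
    return e+r*((z-e[2])/r[:,2])[:,None]
def w2p(c,P):
    K,d,e,R=cam(c);q=(np.atleast_2d(P)-e)@R;q=q*[1,-1,-1]
    return cv2.projectPoints(q.reshape(-1,1,3),np.zeros(3),np.zeros(3),K,d)[0].reshape(-1,2)
def crop(c,x0,y0,x1,y1,s,fn):
    im=cv2.cvtColor(c["img"],cv2.COLOR_RGB2BGR)[y0:y1,x0:x1];cv2.imwrite(fn,cv2.resize(im,None,fx=s,fy=s,interpolation=cv2.INTER_CUBIC))
E
python3 - <<'E'
from h import *
c=capture("top");crop(c,325,180,455,280,6,"pics/t1.png");crop(c,130,195,250,290,6,"pics/t2.png");crop(c,265,190,310,310,5,"pics/t3.png")
E
```

```text
(no output)
```

View pics/t1.png

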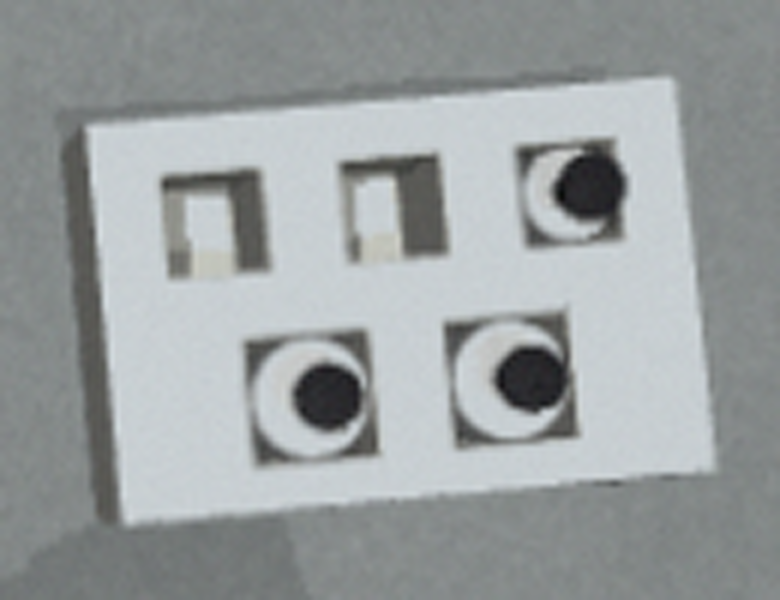

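View pics/t2.png

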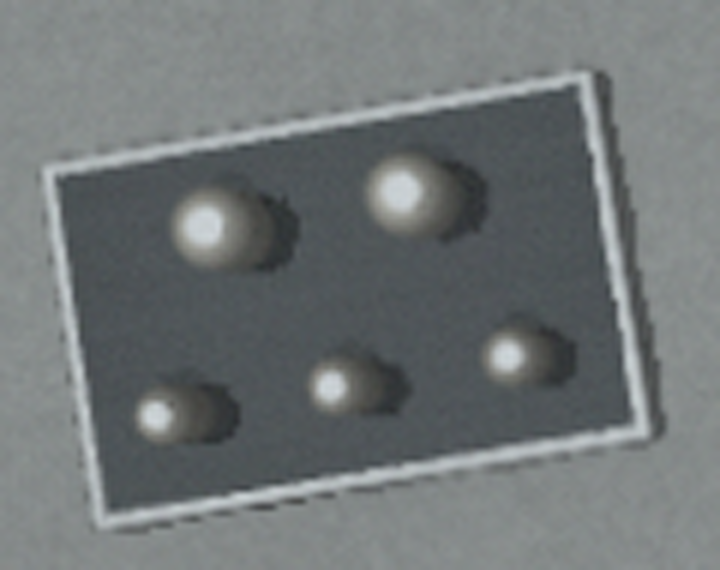

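View pics/t3.png

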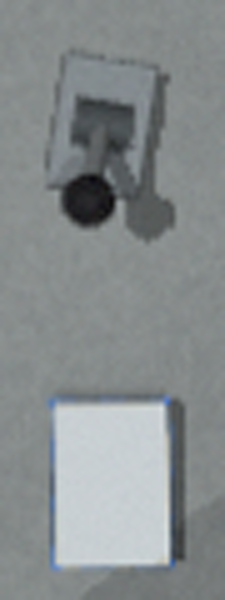

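```bash
cat >> h.py <<'E'
def fit(L,W):
    L=np.array(L,float);W=np.array(W)[:,:2];a=L.mean(0);b=W.mean(0)
    H=(L-a).T@(W-b);th=np.arctan2(H[0,1]-H[1,0],H[0,0]+H[1,1])
    R=np.array([[np.cos(th),-np.sin(th)],[np.sin(th),np.cos(th)]]);t=b-R@a
    return t,th,R,np.linalg.norm(L@R.T+t-W,axis=1)
E
python3 - <<'E'
from h import *
np.set_printoptions(precision=4,suppress=True)
c=capture("top")
f=lambda P,x0,y0,s:(np.array(P)+.5)/s-.5+[x0,y0]
C=[(.0825,.125),(.0825,-.125),(-.0825,-.125),(-.0825,.125)]
w=p2w(c,f([(86,124),(676,78),(716,468),(124,524)],325,180,6),.085)
t,th,R,e=fit(C,w);print("tray",t,np.degrees(th),e)
for n,l in(("LL",(-.0375,.042)),("LR",(-.0375,-.042)),("S",(.0375,-.075))):print(n,t+R@l)
print("knob",p2w(c,f([(327,397),(530,378),(588,186)],325,180,6),.116))
print("sleeve tops",p2w(c,f([(306,398),(508,377)],325,180,6),.085))
w=p2w(c,f([(42,170),(592,70),(648,430),(100,524)],130,195,6),.02)
t,th,R,e=fit(C,w);print("stn",t,np.degrees(th),e)
sp=[(.0375,.042),(.0375,-.042),(-.0375,.075),(-.0375,0),(-.0375,-.075)]
print(np.array(sp)@R.T+t)
w=p2w(c,f([(207,228),(403,194),(157,415),(330,386),(509,356)],130,195,6),.072);print("tops",w)
t,th,R,e=fit(sp,w);print(t,np.degrees(th),e);print(np.array(sp)@R.T+t)
print("base top?",p2w(c,f([(65,52),(158,66),(142,197),(48,187)],265,190,5),.03))
print("tip",p2w(c,f([(88,200)],265,190,5),.12))
print("slide",p2w(c,f([(53,402),(167,402),(172,566),(55,566)],265,190,5),.032))
# knob in scene
s=capture("scene");crop(s,75,180,235,300,5,"pics/s1.png");crop(s,300,130,430,225,6,"pics/s2.png");crop(s,230,150,310,260,5,"pics/s3.png")
E
```

```text
tray [ 0.5538 -0.2655] 3.8929588161561455 [0.0003 0.0008 0.0007 0.0003]
LL [ 0.5135 -0.2261]
LR [ 0.5192 -0.3099]
S [ 0.5963 -0.3378]
knob [[ 0.513  -0.2256  0.116 ]
 [ 0.519  -0.3088  0.116 ]
 [ 0.5963 -0.3357  0.116 ]]
sleeve tops [[ 0.5132 -0.2231  0.085 ]
 [ 0.5202 -0.308   0.085 ]]
stn [0.5253 0.2561] 9.247846729926401 [0.0043 0.0035 0.005  0.0047]
[[0.5556 0.3036]
 [0.5691 0.2207]
 [0.4762 0.3241]
 [0.4883 0.2501]
 [0.5003 0.176 ]]
tops [[0.5541 0.3034 0.072 ]
 [0.5673 0.2203 0.072 ]
 [0.4761 0.3246 0.072 ]
 [0.4877 0.2512 0.072 ]
 [0.4995 0.1761 0.072 ]]
[0.5243 0.2563] 8.875634351250522 [0.0008 0.0006 0.0004 0.0008 0.0007]
[[0.5549 0.3035]
 [0.5679 0.2206]
 [0.4757 0.3246]
 [0.4873 0.2505]
 [0.4989 0.1764]]
base top? [[ 0.6367  0.0174  0.03  ]
 [ 0.6287 -0.0306  0.03  ]
 [ 0.561  -0.0212  0.03  ]
 [ 0.5669  0.0271  0.03  ]]
tip [[0.5552 0.0067 0.12  ]]
slide [[ 0.4566  0.026   0.032 ]
 [ 0.4557 -0.0323  0.032 ]
 [ 0.3721 -0.0336  0.032 ]
 [ 0.373   0.0261  0.032 ]]
```

View pics/s1.png

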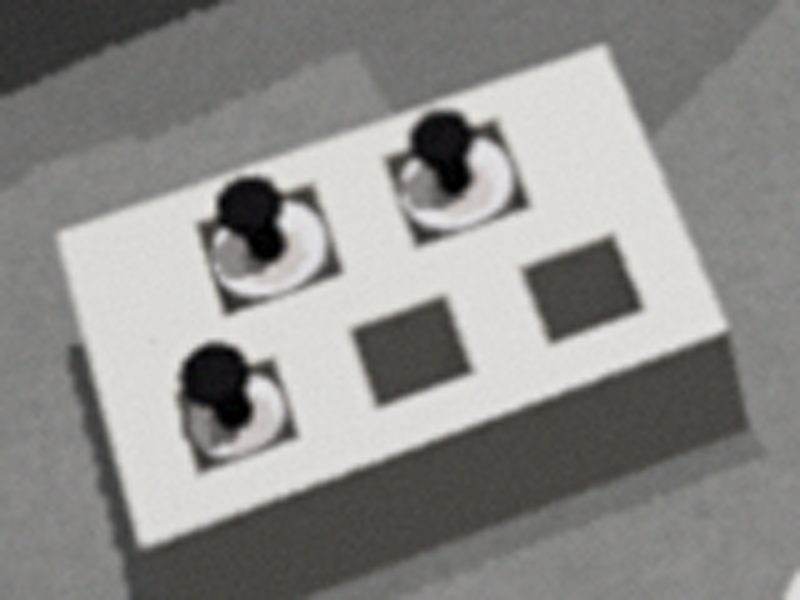

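View pics/s2.png

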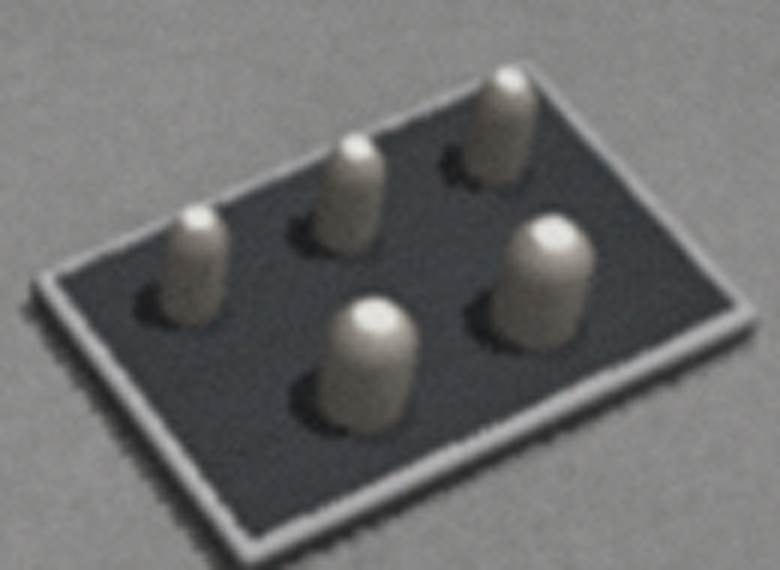

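View pics/s3.png

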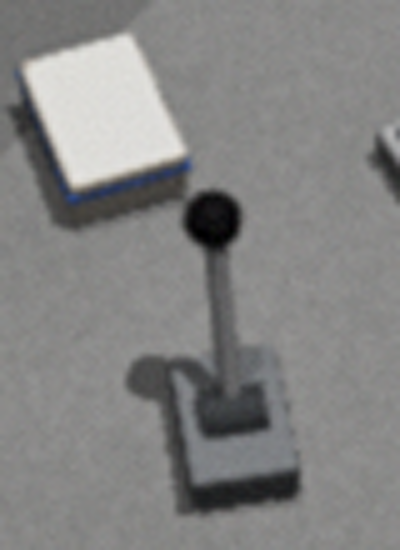

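```bash
cat >> h.py <<'E'
def tri(c1,u1,c2,u2):
    A=[];b=[]
    M=np.zeros((3,3));v=np.zeros(3);L=[]
    for c,u in((c1,u1),(c2,u2)):
        p=p2w(c,[u],0)[0];e=np.array(c["eye"]);d=(p-e)/np.linalg.norm(p-e);N=np.eye(3)-np.outer(d,d);M+=N;v+=N@e;L.append((N,e))
    x=np.linalg.solve(M,v);return x,[round(float(np.linalg.norm(N@(x-e)))*1e3,2) for N,e in L]
E
python3 - <<'E'
from h import *
np.set_printoptions(precision=4,suppress=True)
c=capture("top");s=capture("scene")
f=lambda P,x0,y0,k:(np.array(P)+.5)/k-.5+[x0,y0]
T=f([(207,228),(403,194),(157,415),(330,386),(509,356)],130,195,6)
S=f([(552,233),(372,315),(509,79),(355,147),(197,215)],300,130,6)
for a,b in zip(T,S):print("spig",*tri(c,a,s,b),p2w(s,[b],.072)[0][:2])
T=f([(327,397),(530,378),(588,186)],325,180,6);S=f([(441,138),(248,208),(214,374)],75,180,5)
for a,b in zip(T,S):print("knob",*tri(c,a,s,b),p2w(s,[b],.113)[0][:2])
print("tip",*tri(c,f([(88,200)],265,190,5)[0],s,f([(212,219)],230,150,5)[0]))
w=p2w(s,f([(58,233),(604,45),(726,331),(145,548)],75,180,5),.085)
C=[(-.0825,-.125),(-.0825,.125),(.0825,.125),(.0825,-.125)]
print("tray",fit(C,w))
w=p2w(s,f([(40,285),(525,68),(752,318),(250,556)],300,130,6),.02)
print("stn",fit(C,w))
for x0,y0,x1,y1 in ((220,125,360,170),):crop(c,x0,y0,x1,y1,5,"pics/t4.png")
print("oil,jar", p2w(c,[(235,141)],.11),p2w(c,[(333,148)],.08))
E
```

```text
spig [0.5542 0.3033 0.0748] [0.69, 0.69] [0.5524 0.3056]
spig [0.5673 0.2201 0.0749] [0.35, 0.35] [0.5653 0.2217]
spig [0.4763 0.3237 0.0764] [0.18, 0.18] [0.4728 0.3263]
spig [0.4877 0.2502 0.0757] [0.24, 0.24] [0.4848 0.2517]
spig [0.4996 0.1758 0.0772] [0.44, 0.44] [0.4957 0.1783]
knob [ 0.513  -0.2246  0.1189] [0.38, 0.38] [ 0.5085 -0.2244]
knob [ 0.519  -0.3087  0.1168] [0.1, 0.1] [ 0.516  -0.3092]
knob [ 0.596  -0.3354  0.1182] [0.37, 0.37] [ 0.5923 -0.3366]
tip [0.5556 0.0069 0.1145] [0.23, 0.23]
tray (array([ 0.5527, -0.2631]), np.float64(0.07041223506359011), array([[ 0.9975, -0.0704],
       [ 0.0704,  0.9975]]), array([0.0006, 0.0004, 0.0015, 0.0013]))
stn (array([0.5257, 0.2573]), np.float64(0.160499423202429), array([[ 0.9871, -0.1598],
       [ 0.1598,  0.9871]]), array([0.0055, 0.0053, 0.0052, 0.0072]))
oil,jar [[0.7752 0.1195 0.11  ]] [[ 0.7607 -0.1242  0.08  ]]
```

```bash
python3 -m creep '[[[0,0,-1.8],[0.035,0.0238,0],0.2],[[0,0,-1.8],[0.035,0.0238,0],0.2],[[0,0,-1.8],[0.035,0.0238,0],0.2],[[0,0,-1.8],[0.035,0.0238,0],0.2],[[0,0,-1.8],[0.035,0.0238,0],0.2],[[0,0,-1.8],[0.035,0.0238,0],0.2],[[0,0,-1.8],[0.035,0.0238,0],0.2],[[0,0,-1.8],[0.035,0.0238,0],0.2],[[0,0,-1.8],[0.035,0.0238,0],0.2],[[0,0,-1.8],[0.035,0.0238,0],0.2],[[0,0,0],[0,0,0],0.2],[[0,0,0],[0,0,0],0.2]]' 60
python3 - <<'E'
from h import *
c=capture("wrist");cv2.imwrite("pics/w1.png",cv2.cvtColor(c["img"],cv2.COLOR_RGB2BGR))
s=state();print(s["eef_pos"],s["ee_rot"],s["wrist_force"],s["joint_positions"])
print(w2p(c,[[.5963,-.3357,.116],[.5963,-.3378,.116],s["eef_pos"]]))
E
```

```text
t: 1.6
eef_pos: [0.5966, -0.3358, 0.2309]
ee_rot: [[0.996, 0.092, -0.001], [0.092, -0.996, 0.0], [-0.001, -0.0, -1.0]]
wrist_force: [0.2, -0.7, -0.6]
grip_width: 0.596
[ 0.59589975 -0.33654246  0.23107584] [[ 9.95833042e-01  9.11936723e-02 -5.17029644e-04]
 [ 9.11936892e-02 -9.95833174e-01  9.07010809e-06]
 [-5.14048135e-04 -5.61821540e-05 -9.99999866e-01]] [0.104699   0.08862547 0.37853569] [-3.49757461e+01  3.31280721e+01  8.01220626e+01 -1.80152803e-02
  6.67744376e+01  4.97990791e+01]
[[276.97038993 205.6103818 ]
 [279.73173056 205.85191447]
 [278.9351824  277.33444656]]
```

View pics/w1.png

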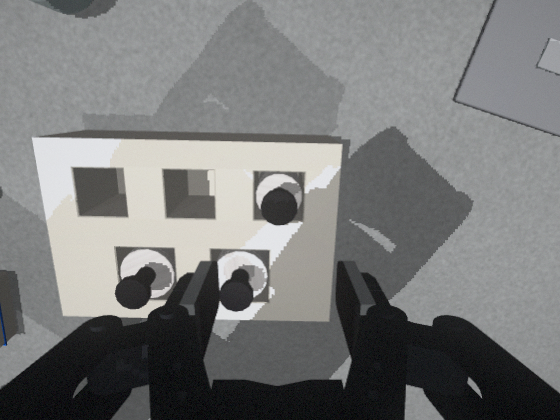

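The wrist view has the small shield's knob at (279,206), where I predicted it, so I'm descending.

```bash
python3 -m creep '[[[0,0,0],[0,0,-0.03],0.2],[[0,0,0],[0,0,-0.03],0.2],[[0,0,0],[0,0,-0.03],0.2],[[0,0,0],[0,0,-0.02],0.2],[[0,0,0],[0,0,-0.015],0.2],[[0,0,0],[0,0,-0.011],0.2],[[0,0,0],[0,0,0],0.2],[[0,0,0],[0,0,0],0.2]]'
python3 - <<'E'
from h import *
c=capture("wrist");cv2.imwrite("pics/w2.png",cv2.cvtColor(c["img"],cv2.COLOR_RGB2BGR))
s=capture("scene");crop(s,60,170,200,290,5,"pics/s4.png");print(state()["eef_pos"])
E
```

```text
t: 2.45
eef_pos: [0.5963, -0.3369, 0.0961]
ee_rot: [[0.996, 0.09, 0.001], [0.09, -0.996, -0.001], [0.001, 0.001, -1.0]]
wrist_force: [-0.2, -0.1, 1.6]
grip_width: 0.598
[ 0.59652406 -0.33684107  0.09647926]
```

View pics/w2.png

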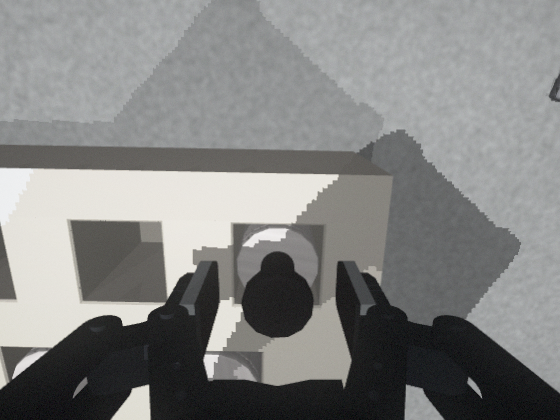

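View pics/s4.png

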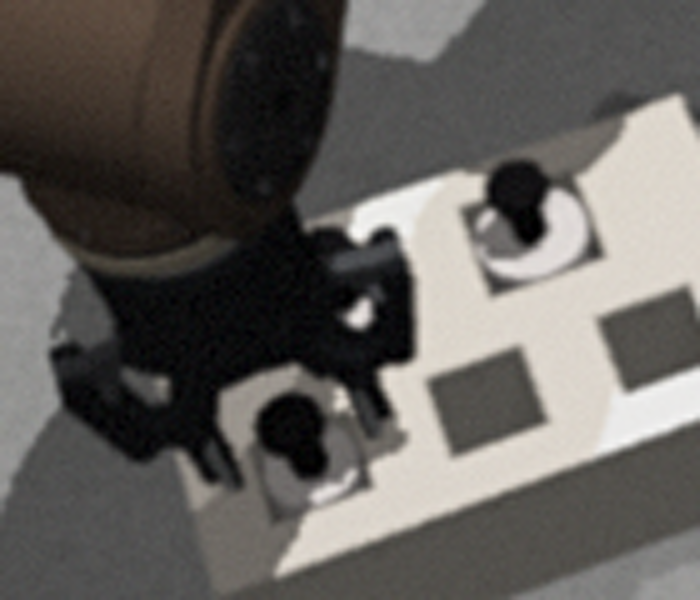

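```bash
python3 -m creep '[[[0,0,0],[0,0,0],-1],[[0,0,0],[0,0,0],-1],[[0,0,0],[0,0,0],-1],[[0,0,0],[0,0,0],-1],[[0,0,0],[0,0,0],-1],[[0,0,0],[0,0,0],-1]]' 80
python3 - <<'E'
from h import *
c=capture("wrist");cv2.imwrite("pics/w3.png",cv2.cvtColor(c["img"],cv2.COLOR_RGB2BGR));print(state()["eef_pos"],state()["grip_width"])
E
```

```text
t: 3.15
eef_pos: [0.5966, -0.3367, 0.0964]
ee_rot: [[0.996, 0.091, 0.001], [0.091, -0.996, -0.001], [0.001, 0.001, -1.0]]
wrist_force: [-0.4, -1.0, 6.4]
grip_width: 0.292
[ 0.59653785 -0.33672197  0.09634705] 0.29019125543663055
```

View pics/w3.png

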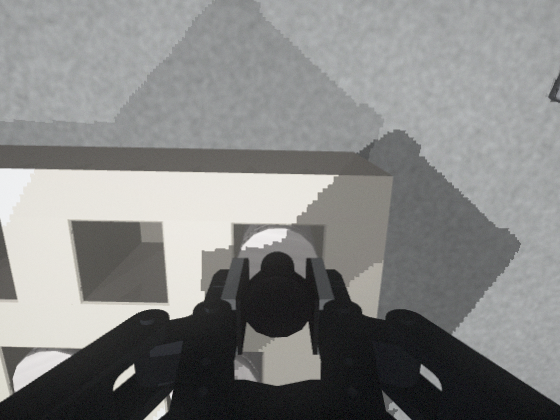

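```bash
python3 -m creep '[[[0,0,0],[0,0,0.005],-1],[[0,0,0],[0,0,0.01],-1],[[0,0,0],[0,0,0.015],-1],[[0,0,0],[0,0,0.015],-1],[[0,0,0],[0,0,0.015],-1],[[0,0,0],[0,0,0.015],-1],[[0,0,0],[0,0,0.015],-1],[[0,0,0],[0,0,0.015],-1],[[0,0,0],[0,0,0],-1],[[0,0,0],[0,0,0],-1]]' 80
python3 - <<'E'
from h import *
c=capture("wrist");cv2.imwrite("pics/w4.png",cv2.cvtColor(c["img"],cv2.COLOR_RGB2BGR))
s=capture("scene");cv2.imwrite("pics/s5.png",cv2.cvtColor(s["img"],cv2.COLOR_RGB2BGR));print(state()["eef_pos"],state()["wrist_force"])
E
```

```text
t: 4.2
eef_pos: [0.5961, -0.3365, 0.2004]
ee_rot: [[0.996, 0.09, 0.0], [0.09, -0.996, -0.0], [0.0, 0.0, -1.0]]
wrist_force: [0.2, 0.2, -2.1]
grip_width: 0.295
[ 0.59586577 -0.33632597  0.19944582] [ 0.77708402 -0.4361788  -2.45781969]
```

View pics/w4.png

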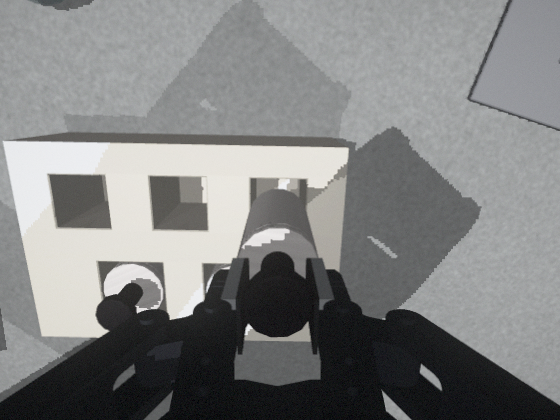

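View pics/s5.png

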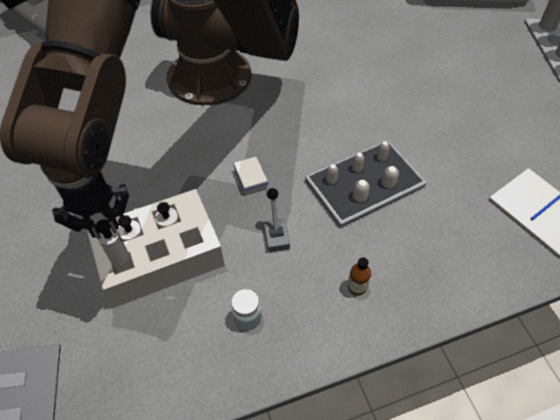

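```bash
python3 -m creep '[[[0,0,0],[0,0,0.017],-1],[[0,0,0],[-0.005,0.01,0.017],-1],[[0,0,0],[-0.015,0.02,0],-1],[[0,0,0],[-0.02,0.03,0],-1],[[0,0,0],[-0.02,0.035,0],-1],[[0,0,0],[-0.02,0.035,0],-1],[[0,0,0],[-0.01,0.035,0],-1],[[0,0,0],[-0.007,0.035,0],-1],[[0,0,0],[0,0.035,0],-1],[[0,0,0],[0,0.035,0],-1],[[0,0,0],[0,0.035,0],-1],[[0,0,0],[0,0.035,0],-1],[[0,0,0],[0,0.035,0],-1],[[0,0,0],[0,0.035,0],-1],[[0,0,0],[0,0.035,0],-1],[[0,0,0],[0,0.035,0],-1],[[0,0,0],[0,0.035,0],-1],[[0,0,0],[0,0.025,0],-1],[[0,0,0],[0,0.013,0],-1],[[0,0,0],[0,0,0],-1]]' 80
python3 - <<'E'
from h import *
s=capture("scene");crop(s,280,60,440,200,5,"pics/s6.png")
c=capture("wrist");cv2.imwrite("pics/w5.png",cv2.cvtColor(c["img"],cv2.COLOR_RGB2BGR))
c=capture("top");crop(c,130,180,290,300,5,"pics/t6.png")
print(state()["eef_pos"],state()["wrist_force"])
E
```

```text
t: 6.3
eef_pos: [0.4986, 0.2176, 0.2344]
ee_rot: [[0.996, 0.092, -0.0], [0.092, -0.996, -0.0], [-0.0, 0.0, -1.0]]
wrist_force: [0.1, -0.8, -0.7]
grip_width: 0.288
[0.49902995 0.21563371 0.23438438] [-0.71320981 -0.08969694  0.08750713]
```

View pics/s6.png

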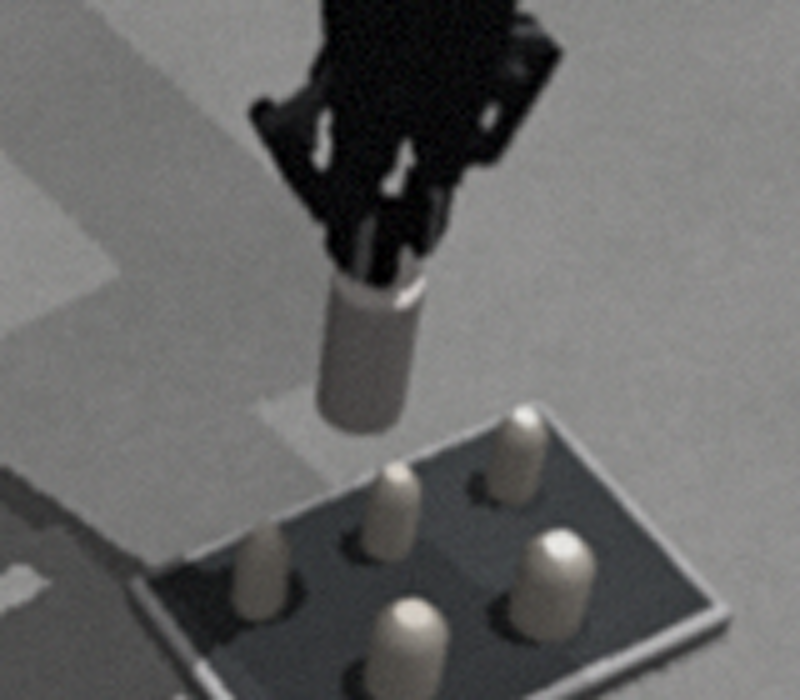

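View pics/w5.png

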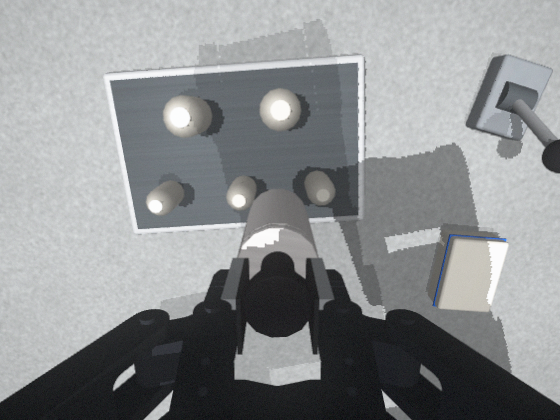

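View pics/t6.png

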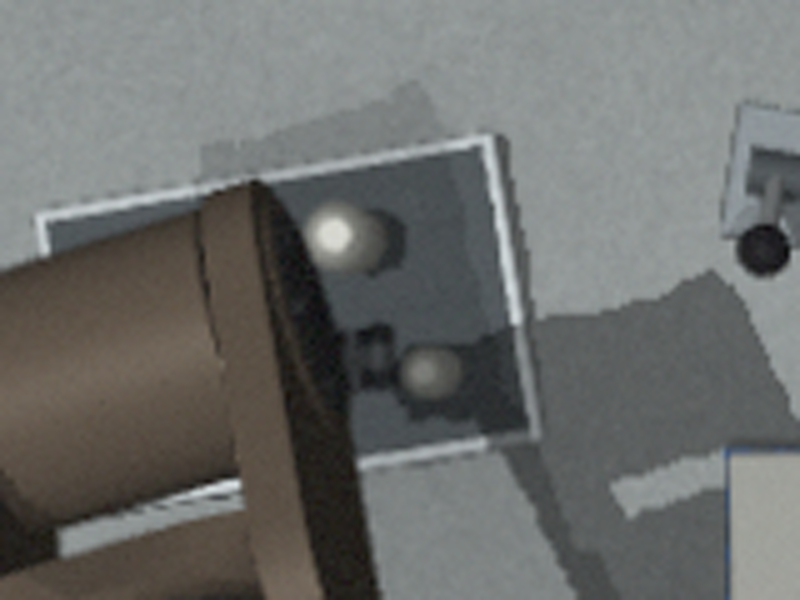

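```bash
python3 - <<'E'
from h import *
s=capture("scene");e=state()["eef_pos"];print(e)
r=e-[0,0,.0914]
for z in(0,.08):
    a=np.linspace(0,2*np.pi,60);p=w2p(s,np.c_[r[0]+.02*np.cos(a),r[1]+.02*np.sin(a),np.full(60,r[2]+z)])
    q=(p-[280,60]+.5)*5-.5;print(z,q.min(0),q.max(0))
w=capture("wrist");e=state()["eef_pos"]
for z in(0,.08):
    a=np.linspace(0,2*np.pi,60);p=w2p(w,np.c_[r[0]+.02*np.cos(a),r[1]+.02*np.sin(a),np.full(60,r[2]+z)]);print(z,p.min(0),p.max(0))
E
```

```text
[0.49915259 0.21550696 0.23441286]
0 [309.51347281 378.71748961] [397.94911701 443.86118735]
0.08 [325.15439237 250.02357373] [418.74732715 316.20113155]
0 [248.20867671 186.42080637] [305.86506483 241.48113311]
0.08 [235.35597469 224.99222373] [319.1021514  301.54884632]
```

```bash
python3 -m creep '[[[0,0,0],[-0.006,0.018,0],-1],[[0,0,0],[-0.0055,0.017,-0.01],-1],[[0,0,0],[0,0,-0.02],-1],[[0,0,0],[0,0,-0.02],-1],[[0,0,0],[0,0,-0.006],-1],[[0,0,0],[0,0,0],-1],[[0,0,0],[0,0,0],-1]]' 80
python3 - <<'E'
from h import *
s=capture("scene");crop(s,300,90,420,190,6,"pics/s7.png")
c=capture("wrist");crop(c,180,150,380,300,4,"pics/w7.png")
print(state()["eef_pos"],state()["wrist_force"])
E
```

```text
t: 7.25
eef_pos: [0.4882, 0.2512, 0.1791]
ee_rot: [[0.996, 0.09, 0.001], [0.09, -0.996, 0.0], [0.001, -0.0, -1.0]]
wrist_force: [0.3, -0.4, -1.3]
grip_width: 0.291
[0.48813111 0.25141491 0.17926899] [ 0.1658917   0.77725026 -1.73347963]
```

View pics/s7.png

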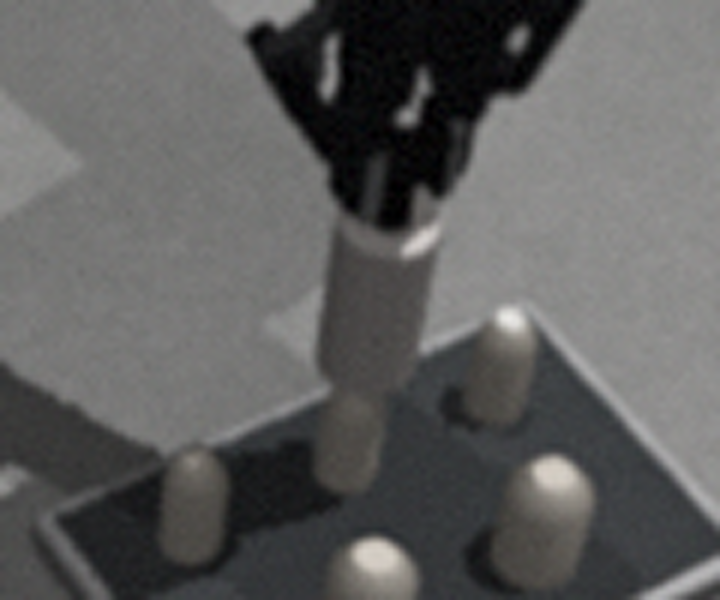

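View pics/w7.png

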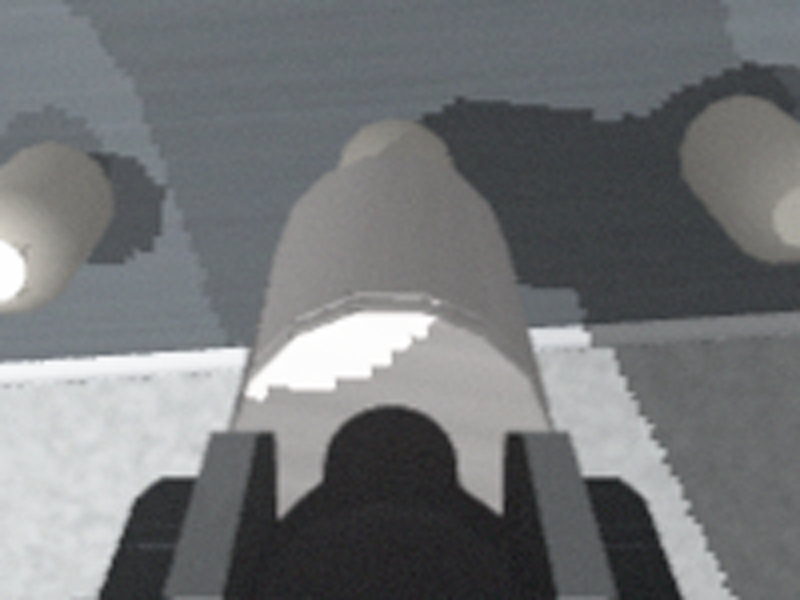

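```bash
python3 -m creep '[[[0,0,0],[-0.0005,-0.0005,-0.01],-1],[[0,0,0],[0,0,-0.01],-1],[[0,0,0],[0,0,-0.01],-1],[[0,0,0],[0,0,-0.01],-1],[[0,0,0],[0,0,0],-1]]' 80
```

```text
t: 7.85
eef_pos: [0.4865, 0.2508, 0.1366]
ee_rot: [[0.996, 0.09, -0.003], [0.09, -0.996, -0.001], [-0.003, 0.001, -1.0]]
wrist_force: [0.2, -0.2, -1.2]
grip_width: 0.294
```

```bash
python3 -m creep '[[[0,0,0],[0,0,-0.01],-1],[[0,0,0],[0,0,-0.008],-1],[[0,0,0],[0,0,-0.006],-1],[[0,0,0],[0,0,-0.002],-1],[[0,0,0],[0,0,-0.001],-1],[[0,0,0],[0,0,0],-1]]' 80
```

```text
t: 8.45
eef_pos: [0.4873, 0.251, 0.1115]
ee_rot: [[0.996, 0.091, 0.0], [0.091, -0.996, 0.0], [0.0, -0.0, -1.0]]
wrist_force: [-0.1, -0.6, -1.1]
grip_width: 0.294
```

```bash
python3 -m creep '[[[0,0,0],[0,0,-0.001],-1],[[0,0,0],[0,0,-0.001],-1],[[0,0,0],[0,0,0],-1]]' 80;  python3 -m creep '[[[0,0,0],[0,0,-0.001],-1],[[0,0,0],[0,0,-0.001],-1],[[0,0,0],[0,0,0],-1]]' 80
```

```text
t: 8.75
eef_pos: [0.4882, 0.2513, 0.1113]
ee_rot: [[0.996, 0.091, 0.004], [0.091, -0.996, 0.001], [0.004, -0.001, -1.0]]
wrist_force: [-2.0, -2.0, 16.9]
grip_width: 0.292
t: 9.05
eef_pos: [0.4891, 0.2516, 0.1111]
ee_rot: [[0.996, 0.091, 0.007], [0.091, -0.996, 0.002], [0.007, -0.002, -1.0]]
wrist_force: [-4.7, -3.0, 37.6]
grip_width: 0.292
```

```bash
python3 -m creep '[[[0,0,0],[0,0,0.003],-1],[[0,0,0],[0,0,0],0.2],[[0,0,0],[0,0,0],0.2],[[0,0,0],[0,0,0],0.2],[[0,0,0],[0,0,0],0.2],[[0,0,0],[0,0,0.02],0.2],[[0,0,0],[0,0,0.03],0.2],[[0,0,0],[0,0,0.04],0.2],[[0,0,0],[0.01,-0.04,0.03],0.2],[[0,0,0],[0,-0.045,0],0.2],[[0,0,0],[0,-0.045,0],0.2],[[0,0,0],[0,-0.045,0],0.2],[[0,0,0],[0,-0.045,0],0.2],[[0,0,0],[0,-0.045,0],0.2],[[0,0,0],[0,-0.045,0],0.2],[[0,0,0],[0,-0.03,0],0.2],[[0,0,0],[0,-0.01,0],0.2],[[0,0,0],[0,0,0],0.2]]' 80
python3 - <<'E'
from h import *
s=capture("scene");cv2.imwrite("pics/s8.png",cv2.cvtColor(s["img"],cv2.COLOR_RGB2BGR));
c=capture("top");cv2.imwrite("pics/t8.png",cv2.cvtColor(c["img"],cv2.COLOR_RGB2BGR))
c=capture("wrist");cv2.imwrite("pics/w8.png",cv2.cvtColor(c["img"],cv2.COLOR_RGB2BGR))
print(state()["eef_pos"],w2p(c,[[.5135,-.226,.116],[.5192,-.3094,.116]]))
E
```

```text
t: 10.85
eef_pos: [0.4969, -0.0991, 0.2295]
ee_rot: [[0.996, 0.088, -0.0], [0.088, -0.996, 0.0], [-0.0, -0.0, -1.0]]
wrist_force: [-0.9, 0.3, 0.7]
grip_width: 0.6
[ 0.49691872 -0.0970913   0.22966074] [[449.48633047 199.20994457]
 [558.68720524 201.47194214]]
```

View pics/s8.png

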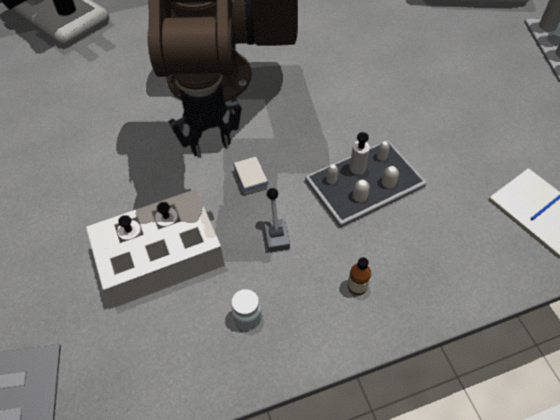

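View pics/t8.png

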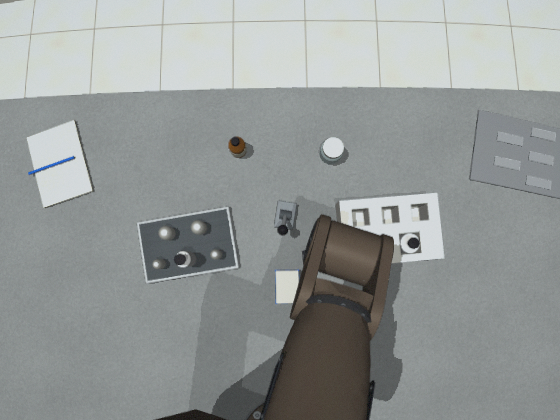

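View pics/w8.png

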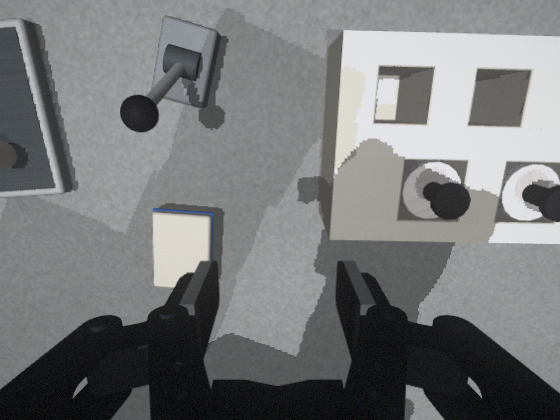

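The small shield stands on the middle small spigot. The tray hasn't moved: the left large knob is at (450,200) in the wrist view, as predicted.

```bash
python3 -m creep '[[[0,0,0],[0.004,-0.02,0],0.2],[[0,0,0],[0.004,-0.035,0],0.2],[[0,0,0],[0.004,-0.035,0],0.2],[[0,0,0],[0.004,-0.025,0],0.2],[[0,0,0],[0,-0.012,0],0.2],[[0,0,0],[0,0,0],0.2],[[0,0,0],[0,0,0],0.2]]' 80
python3 - <<'E'
from h import *
c=capture("wrist");cv2.imwrite("pics/w9.png",cv2.cvtColor(c["img"],cv2.COLOR_RGB2BGR))
print(state()["eef_pos"],w2p(c,[[.5135,-.226,.116],[.5192,-.3094,.116]]))
E
```

```text
t: 11.7
eef_pos: [0.5128, -0.2239, 0.2297]
ee_rot: [[0.996, 0.091, -0.0], [0.091, -0.996, 0.0], [-0.0, -0.0, -1.0]]
wrist_force: [0.7, -0.0, -0.1]
grip_width: 0.601
[ 0.51290548 -0.22374969  0.22979239] [[280.0290801  205.17311186]
 [390.60474    207.44330028]]
```

View pics/w9.png

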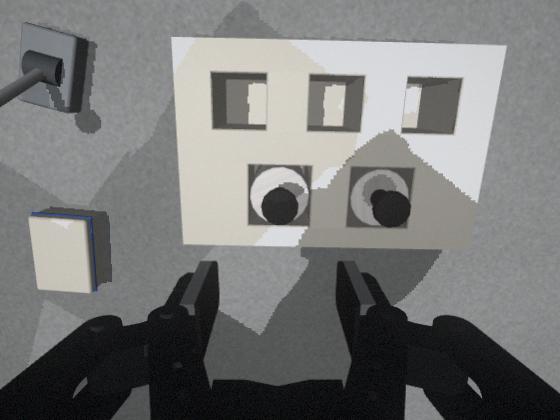

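```bash
python3 -m creep '[[[0,0,0],[0.0005,-0.0015,-0.03],0.2],[[0,0,0],[0,0,-0.03],0.2],[[0,0,0],[0,0,-0.03],0.2],[[0,0,0],[0,0,-0.02],0.2],[[0,0,0],[0,0,-0.015],0.2],[[0,0,0],[0,0,-0.0085],0.2],[[0,0,0],[0,0,0],0.2],[[0,0,0],[0,0,0],-1],[[0,0,0],[0,0,0],-1],[[0,0,0],[0,0,0],-1],[[0,0,0],[0,0,0],-1],[[0,0,0],[0,0,0],-1]]' 80
```

```text
t: 12.95
eef_pos: [0.5139, -0.2266, 0.0975]
ee_rot: [[0.996, 0.09, 0.002], [0.09, -0.996, -0.001], [0.002, 0.001, -1.0]]
wrist_force: [0.1, 1.2, 6.3]
grip_width: 0.292
```

```bash
python3 -m creep '[[[0,0,0],[0,0,0.005],-1],[[0,0,0],[0,0,0.01],-1],[[0,0,0],[0,0,0.02],-1],[[0,0,0],[0,0,0.02],-1],[[0,0,0],[0,0,0.02],-1],[[0,0,0],[0,0,0.02],-1],[[0,0,0],[0,0,0.02],-1],[[0,0,0],[0,0,0.02],-1],[[0,0,0],[0,0,0],-1],[[0,0,0],[0,0,0],-1]]' 80
python3 - <<'E'
from h import *
s=capture("scene");cv2.imwrite("pics/s10.png",cv2.cvtColor(s["img"],cv2.COLOR_RGB2BGR));
c=capture("wrist");cv2.imwrite("pics/w10.png",cv2.cvtColor(c["img"],cv2.COLOR_RGB2BGR))
print(state()["eef_pos"])
E
```

```text
t: 13.95
eef_pos: [0.5133, -0.2267, 0.2315]
ee_rot: [[0.996, 0.09, 0.001], [0.09, -0.996, -0.001], [0.001, 0.001, -1.0]]
wrist_force: [-1.4, -0.1, -2.8]
grip_width: 0.295
[ 0.51306335 -0.22654415  0.23047058]
```

View pics/s10.png

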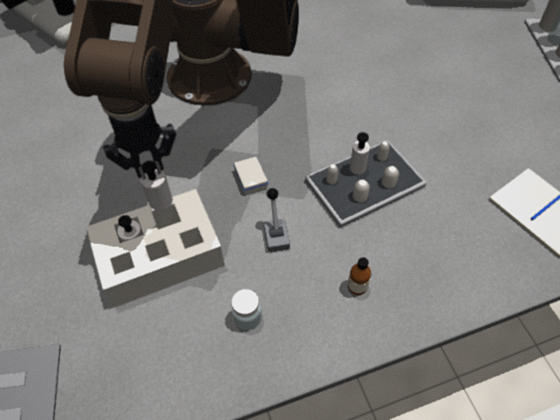

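View pics/w10.png

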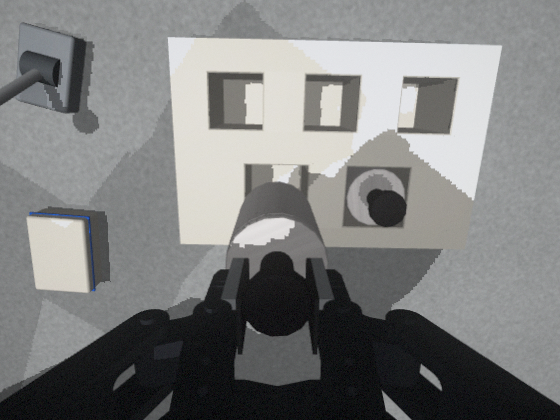

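```bash
python3 -m creep '[[[0,0,0],[-0.007,0.01,0.003],-1],[[0,0,0],[-0.007,0.02,0.002],-1],[[0,0,0],[0,0.035,0],-1],[[0,0,0],[0,0.035,0],-1],[[0,0,0],[0,0.035,0],-1],[[0,0,0],[0,0.035,0],-1],[[0,0,0],[0,0.035,0],-1],[[0,0,0],[0,0.035,0],-1],[[0,0,0],[0,0.035,0],-1],[[0,0,0],[0,0.035,0],-1],[[0,0,0],[0.011,0.035,0],-1],[[0,0,0],[0.011,0.035,0],-1],[[0,0,0],[0.011,0.035,0],-1],[[0,0,0],[0.011,0.035,0],-1],[[0,0,0],[0.011,0.035,0],-1],[[0,0,0],[0,0.03,0],-1],[[0,0,0],[0,0.015,0],-1],[[0,0,0],[0,0,0],-1],[[0,0,0],[0,0,0],-1]]' 80
python3 - <<'E'
from h import *
c=capture("wrist");cv2.imwrite("pics/w11.png",cv2.cvtColor(c["img"],cv2.COLOR_RGB2BGR))
print(state()["eef_pos"])
E
```

```text
t: 15.95
eef_pos: [0.5539, 0.3028, 0.2359]
ee_rot: [[0.996, 0.091, -0.001], [0.091, -0.996, -0.001], [-0.001, 0.001, -1.0]]
wrist_force: [0.5, -0.6, -1.2]
grip_width: 0.29
[0.55411562 0.30235807 0.23611645]
```

View pics/w11.png

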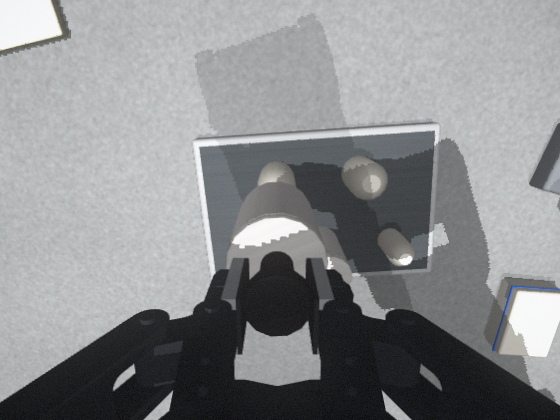

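```bash
python3 -m creep '[[[0,0,0],[0.0005,0.0005,-0.015],-1],[[0,0,0],[0,0,-0.02],-1],[[0,0,0],[0,0,-0.015],-1],[[0,0,0],[0,0,-0.008],-1],[[0,0,0],[0,0,0],-1],[[0,0,0],[0,0,0],-1]]' 80
python3 - <<'E'
from h import *
s=capture("scene");crop(s,300,90,430,190,6,"pics/s12.png")
c=capture("wrist");crop(c,180,150,380,300,4,"pics/w12.png")
print(state()["eef_pos"],state()["wrist_force"])
E
```

```text
t: 16.6
eef_pos: [0.5553, 0.3034, 0.1789]
ee_rot: [[0.996, 0.09, 0.001], [0.09, -0.996, 0.0], [0.001, -0.0, -1.0]]
wrist_force: [0.6, 0.8, -1.1]
grip_width: 0.294
[0.55534143 0.30370111 0.17919809] [-0.14034564 -0.52502569 -1.61527386]
```

View pics/s12.png

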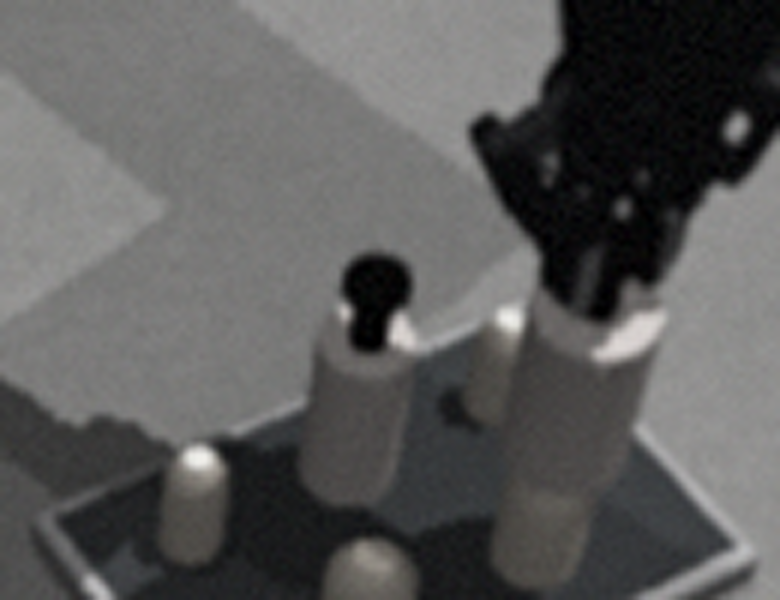

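View pics/w12.png

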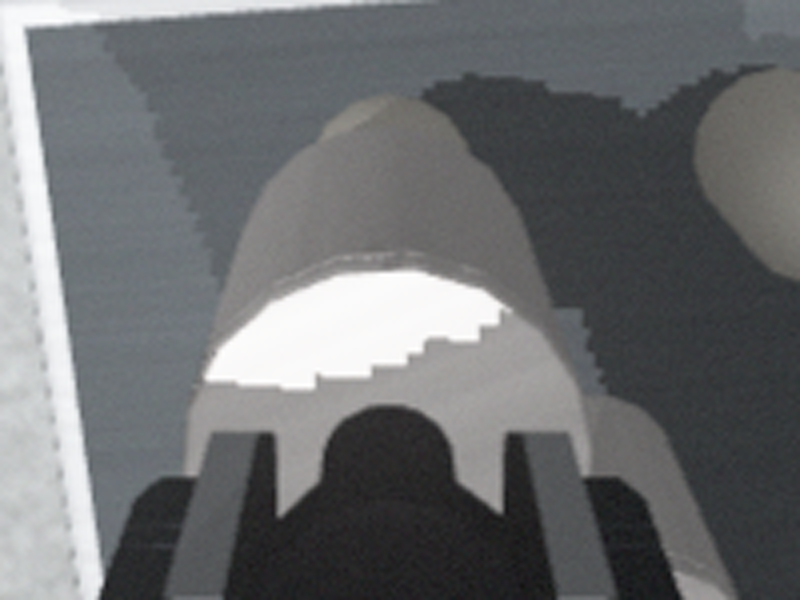

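Aligned, with the spigot centred under the sleeve. Descending.

```bash
python3 -m creep '[[[0,0,0],[0,0,-0.01],-1],[[0,0,0],[0,0,-0.01],-1],[[0,0,0],[0,0,-0.01],-1],[[0,0,0],[0,0,0],-1]]' 80;python3 -m creep '[[[0,0,0],[0,0,-0.01],-1],[[0,0,0],[0,0,-0.01],-1],[[0,0,0],[0,0,-0.008],-1],[[0,0,0],[0,0,-0.005],-1],[[0,0,0],[0,0,-0.002],-1],[[0,0,0],[0,0,0],-1]]' 80
```

```text
t: 17.1
eef_pos: [0.5543, 0.3035, 0.1462]
ee_rot: [[0.996, 0.091, -0.003], [0.091, -0.996, -0.001], [-0.003, 0.001, -1.0]]
wrist_force: [-0.1, -0.2, -2.3]
grip_width: 0.288
t: 17.7
eef_pos: [0.555, 0.3038, 0.1131]
ee_rot: [[0.996, 0.091, -0.0], [0.091, -0.996, -0.0], [-0.0, 0.0, -1.0]]
wrist_force: [-0.9, 1.1, -0.5]
grip_width: 0.29
```

```bash
python3 -m creep '[[[0,0,0],[0,0,-0.001],-1],[[0,0,0],[0,0,-0.001],-1],[[0,0,0],[0,0,0],-1]]' 80;  python3 -m creep '[[[0,0,0],[0,0,-0.001],-1],[[0,0,0],[0,0,0],-1]]' 80
```

```text
t: 18.0
eef_pos: [0.5555, 0.3041, 0.1125]
ee_rot: [[0.996, 0.091, 0.002], [0.091, -0.996, 0.001], [0.002, -0.001, -1.0]]
wrist_force: [-0.4, 0.3, 5.6]
grip_width: 0.288
t: 18.2
eef_pos: [0.5558, 0.3043, 0.1124]
ee_rot: [[0.996, 0.091, 0.003], [0.091, -0.996, 0.001], [0.003, -0.001, -1.0]]
wrist_force: [-2.2, 0.7, 13.2]
grip_width: 0.295
```

```bash
python3 -m creep '[[[0,0,0],[0,0,-0.001],-1],[[0,0,0],[0,0,0.003],-1],[[0,0,0],[0,0,0],0.2],[[0,0,0],[0,0,0],0.2],[[0,0,0],[0,0,0],0.2],[[0,0,0],[0,0,0],0.2],[[0,0,0],[0,0,0.02],0.2],[[0,0,0],[0,0,0.03],0.2],[[0,0,0],[0,0,0.04],0.2],[[0,0,0],[-0.01,-0.03,0.03],0.2],[[0,0,0],[-0.01,-0.045,0],0.2],[[0,0,0],[-0.01,-0.045,0],0.2],[[0,0,0],[-0.006,-0.045,0],0.2],[[0,0,0],[0,-0.045,0],0.2],[[0,0,0],[0,-0.045,0],0.2],[[0,0,0],[0,-0.045,0],0.2],[[0,0,0],[0,-0.045,0],0.2],[[0,0,0],[0,-0.045,0],0.2],[[0,0,0],[0,-0.045,0],0.2],[[0,0,0],[0,-0.045,0],0.2]]' 80
python3 -m creep '[[[0,0,0],[0,-0.03,0],0.2],[[0,0,0],[0,-0.01,0],0.2],[[0,0,0],[0,0,0],0.2]]'
python3 - <<'E'
from h import *
s=capture("scene");cv2.imwrite("pics/s13.png",cv2.cvtColor(s["img"],cv2.COLOR_RGB2BGR));
c=capture("wrist");cv2.imwrite("pics/w13.png",cv2.cvtColor(c["img"],cv2.COLOR_RGB2BGR))
print(state()["eef_pos"],w2p(c,[[.5192,-.3094,.116]]))
E
```

```text
t: 20.2
eef_pos: [0.5187, -0.1781, 0.2322]
ee_rot: [[0.996, 0.09, 0.0], [0.09, -0.996, -0.0], [0.0, 0.0, -1.0]]
wrist_force: [1.1, 0.7, -0.6]
grip_width: 0.6
t: 20.5
eef_pos: [0.5188, -0.217, 0.2319]
ee_rot: [[0.996, 0.089, -0.0], [0.089, -0.996, 0.0], [-0.0, -0.0, -1.0]]
wrist_force: [-0.1, 0.4, -0.6]
grip_width: 0.596
[ 0.51888911 -0.21527243  0.2321036 ] [[398.50228858 214.69663734]]
```

View pics/s13.png

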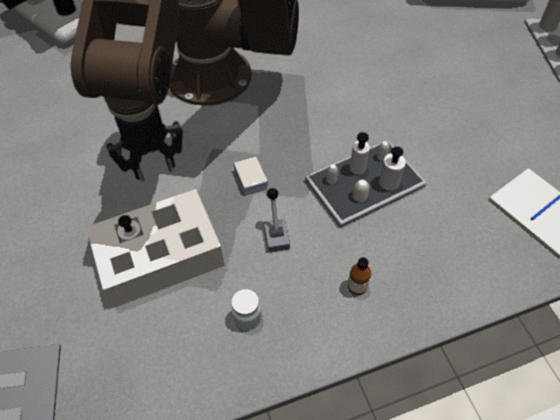

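View pics/w13.png

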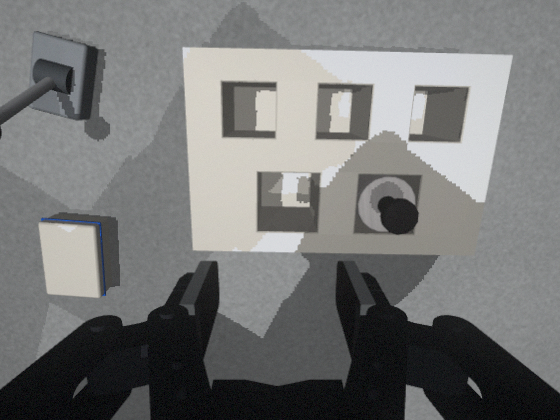

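The second shield is home and the tray still hasn't moved: the last knob is at (400,215), about 1 px from the prediction.

```bash
python3 -m creep '[[[0,0,0],[0,-0.025,0],0.2],[[0,0,0],[0.0005,-0.035,0],0.2],[[0,0,0],[0,-0.025,0],0.2],[[0,0,0],[0,-0.0095,0],0.2],[[0,0,0],[0,0,0],0.2],[[0,0,0],[0,0,0],0.2]]' 80
python3 - <<'E'
from h import *
c=capture("wrist");crop(c,180,150,380,300,4,"pics/w14.png")
print(state()["eef_pos"],(w2p(c,[[.5192,-.3094,.116]])-[180,150])*4)
E
```

```text
t: 21.2
eef_pos: [0.5196, -0.3092, 0.2322]
ee_rot: [[0.996, 0.091, -0.0], [0.091, -0.996, 0.0], [-0.0, -0.0, -1.0]]
wrist_force: [-0.6, 0.1, -0.3]
grip_width: 0.601
[ 0.5196344  -0.30916701  0.23231497] [[389.2049534  221.46376038]]
```

View pics/w14.png

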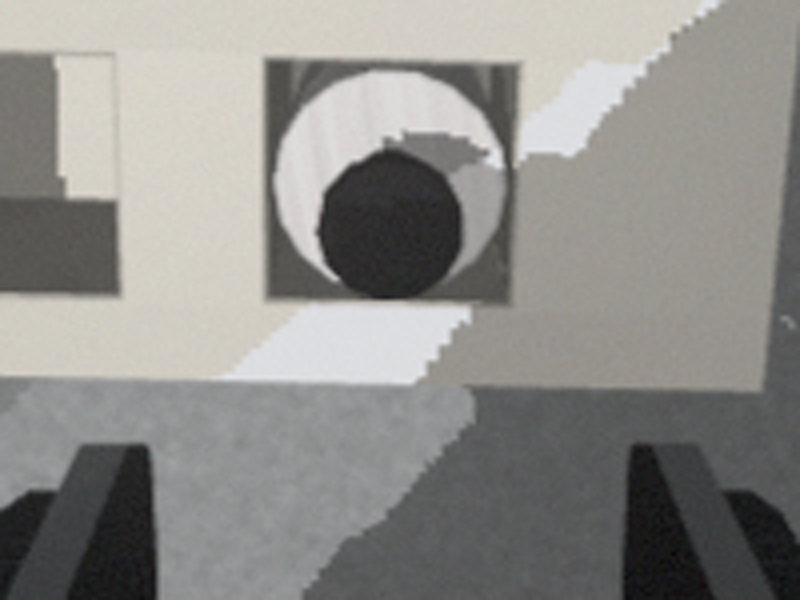

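Centred on the knob at (390,224) in the crop, so I'm descending to grip.

```bash
python3 -m creep '[[[0,0,0],[0,-0.0005,-0.03],0.2],[[0,0,0],[0,0,-0.03],0.2],[[0,0,0],[0,0,-0.03],0.2],[[0,0,0],[0,0,-0.02],0.2],[[0,0,0],[0,0,-0.015],0.2],[[0,0,0],[0,0,-0.0105],0.2],[[0,0,0],[0,0,0],0.2],[[0,0,0],[0,0,0],-1],[[0,0,0],[0,0,0],-1],[[0,0,0],[0,0,0],-1],[[0,0,0],[0,0,0],-1],[[0,0,0],[0,0,0],-1]]' 80
python3 -m creep '[[[0,0,0],[0,0,0.005],-1],[[0,0,0],[0,0,0.01],-1],[[0,0,0],[0,0,0.02],-1],[[0,0,0],[0,0,0.02],-1],[[0,0,0],[0,0,0.02],-1],[[0,0,0],[0,0,0.02],-1],[[0,0,0],[0,0,0.02],-1],[[0,0,0],[0,0,0.024],-1],[[0,0,0],[0,0,0],-1],[[0,0,0],[0,0,0],-1]]' 80
python3 - <<'E'
from h import *
s=capture("scene");cv2.imwrite("pics/s15.png",cv2.cvtColor(s["img"],cv2.COLOR_RGB2BGR));
c=capture("wrist");cv2.imwrite("pics/w15.png",cv2.cvtColor(c["img"],cv2.COLOR_RGB2BGR))
print(state()["eef_pos"])
E
```

```text
t: 22.45
eef_pos: [0.5198, -0.3108, 0.0981]
ee_rot: [[0.996, 0.09, 0.001], [0.09, -0.996, -0.0], [0.001, 0.0, -1.0]]
wrist_force: [-0.5, 4.4, 6.3]
grip_width: 0.29
t: 23.45
eef_pos: [0.5193, -0.3113, 0.236]
ee_rot: [[0.996, 0.09, 0.001], [0.09, -0.996, -0.001], [0.001, 0.001, -1.0]]
wrist_force: [-0.3, -0.1, -1.7]
grip_width: 0.292
[ 0.51905856 -0.31100366  0.23475609]
```

View pics/s15.png

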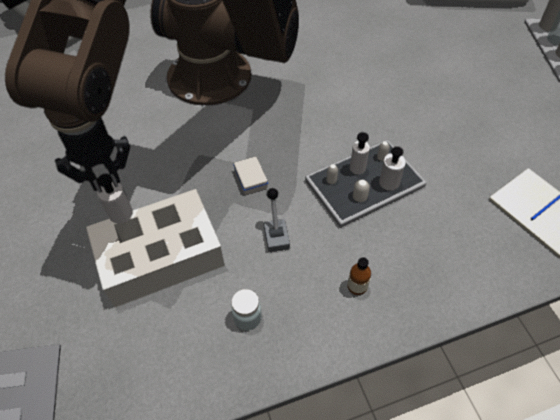

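View pics/w15.png

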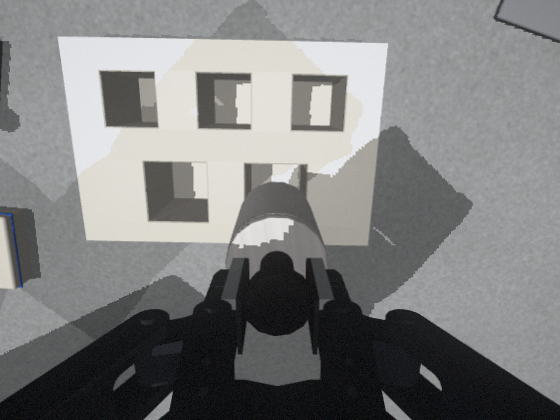

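```bash
python3 -m creep '[[[0,0,0],[-0.007,0.01,0.001],-1],[[0,0,0],[-0.007,0.02,0],-1],[[0,0,0],[-0.007,0.035,0],-1],[[0,0,0],[0,0.035,0],-1],[[0,0,0],[0,0.035,0],-1],[[0,0,0],[0,0.035,0],-1],[[0,0,0],[0,0.035,0],-1],[[0,0,0],[0,0.035,0],-1],[[0,0,0],[0,0.035,0],-1],[[0,0,0],[0,0.035,0],-1],[[0,0,0],[0,0.035,0],-1],[[0,0,0],[0,0.035,0],-1],[[0,0,0],[0.014,0.035,0],-1],[[0,0,0],[0.014,0.035,0],-1],[[0,0,0],[0.014,0.035,0],-1],[[0,0,0],[0.014,0.03,0],-1],[[0,0,0],[0.014,0.0165,0],-1],[[0,0,0],[0,0,0],-1],[[0,0,0],[0,0,0],-1]]' 80
python3 - <<'E'
from h import *
c=capture("wrist");cv2.imwrite("pics/w16.png",cv2.cvtColor(c["img"],cv2.COLOR_RGB2BGR))
print(state()["eef_pos"])
E
```

```text
t: 25.45
eef_pos: [0.5675, 0.2203, 0.2358]
ee_rot: [[0.996, 0.091, -0.002], [0.091, -0.996, -0.001], [-0.002, 0.001, -1.0]]
wrist_force: [-0.2, 0.3, -1.8]
grip_width: 0.291
[0.56749223 0.21984313 0.23615545]
```

View pics/w16.png

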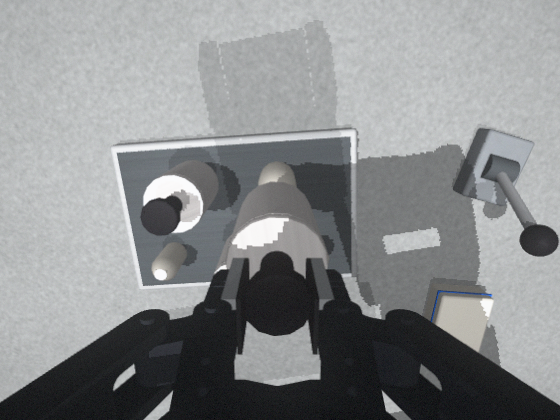

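```bash
python3 -m creep '[[[0,0,0],[0.0003,0.0003,-0.015],-1],[[0,0,0],[0,0,-0.02],-1],[[0,0,0],[0,0,-0.015],-1],[[0,0,0],[0,0,-0.008],-1],[[0,0,0],[0,0,0],-1],[[0,0,0],[0,0,0],-1]]' 80
python3 - <<'E'
from h import *
c=capture("wrist");crop(c,180,150,380,300,4,"pics/w17.png")
print(state()["eef_pos"],state()["wrist_force"])
E
```

```text
t: 26.1
eef_pos: [0.5689, 0.2203, 0.1794]
ee_rot: [[0.996, 0.09, 0.001], [0.09, -0.996, 0.0], [0.001, 0.0, -1.0]]
wrist_force: [-0.5, -0.4, -1.3]
grip_width: 0.292
[0.56899926 0.22041105 0.17961933] [-0.48899453  0.63064577 -2.23304718]
```

View pics/w17.png

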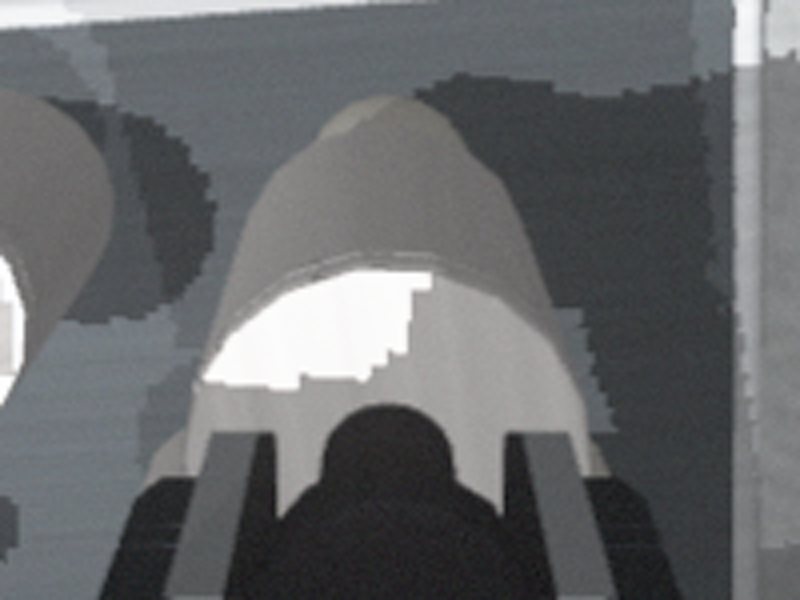

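Same alignment as the previous shield. Lowering.

```bash
python3 -m creep '[[[0,0,0],[0,0,-0.01],-1],[[0,0,0],[0,0,-0.01],-1],[[0,0,0],[0,0,-0.01],-1],[[0,0,0],[0,0,0],-1]]' 80;python3 -m creep '[[[0,0,0],[0,0,-0.01],-1],[[0,0,0],[0,0,-0.01],-1],[[0,0,0],[0,0,-0.008],-1],[[0,0,0],[0,0,-0.005],-1],[[0,0,0],[0,0,-0.002],-1],[[0,0,0],[0,0,0],-1]]' 80;python3 -m creep '[[[0,0,0],[0,0,-0.001],-1],[[0,0,0],[0,0,-0.001],-1],[[0,0,0],[0,0,0],-1]]' 80
```

```text
t: 26.55
eef_pos: [0.568, 0.2204, 0.1468]
ee_rot: [[0.996, 0.091, -0.003], [0.091, -0.996, -0.001], [-0.003, 0.001, -1.0]]
wrist_force: [-0.6, 0.3, -2.1]
grip_width: 0.291
t: 27.15
eef_pos: [0.5688, 0.2206, 0.1136]
ee_rot: [[0.996, 0.091, -0.0], [0.091, -0.996, -0.0], [-0.0, 0.0, -1.0]]
wrist_force: [-0.6, -0.7, -1.7]
grip_width: 0.296
t: 27.45
eef_pos: [0.5694, 0.2209, 0.1129]
ee_rot: [[0.996, 0.091, 0.002], [0.091, -0.996, 0.001], [0.002, -0.0, -1.0]]
wrist_force: [-1.5, 1.3, 7.0]
grip_width: 0.297
```

```bash
python3 -m creep '[[[0,0,0],[0,0,-0.0015],-1],[[0,0,0],[0,0,0.0025],-1],[[0,0,0],[0,0,0],0.2],[[0,0,0],[0,0,0],0.2],[[0,0,0],[0,0,0],0.2],[[0,0,0],[0,0,0],0.2],[[0,0,0],[0,0,0.02],0.2],[[0,0,0],[0,0,0.03],0.2],[[0,0,0],[0,0,0.04],0.2],[[0,0,0],[0,-0.01,0.03],-0.2],[[0,0,0],[-0.01,-0.035,0],-1],[[0,0,0],[-0.01,-0.045,0],-1],[[0,0,0],[-0.015,-0.045,0],-1],[[0,0,0],[-0.018,-0.045,0],-1],[[0,0,0],[-0.015,-0.025,0],-1],[[0,0,0],[0,-0.009,0],-1],[[0,0,0],[0,0,0],-1],[[0,0,0],[0,0,0],-1]]' 40
python3 - <<'E'
from h import *
s=capture("scene");cv2.imwrite("pics/s18.png",cv2.cvtColor(s["img"],cv2.COLOR_RGB2BGR));crop(s,300,100,430,220,6,"pics/s18b.png")
c=capture("wrist");cv2.imwrite("pics/w18.png",cv2.cvtColor(c["img"],cv2.COLOR_RGB2BGR))
t=capture("top");crop(t,130,180,330,300,4,"pics/t18.png")
print(state()["eef_pos"],w2p(c,[[.5556,.0069,.115]]))
E
```

```text
t: 29.25
eef_pos: [0.5013, 0.0071, 0.2327]
ee_rot: [[0.996, 0.09, 0.0], [0.09, -0.996, 0.0], [0.0, -0.0, -1.0]]
wrist_force: [-0.6, 0.1, -0.1]
grip_width: 0.001
[0.50111165 0.00752945 0.23255723] [[284.47079887 132.20266008]]
```

View pics/s18.png

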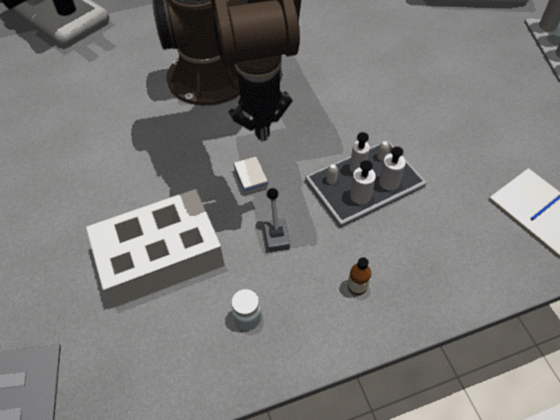

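View pics/s18b.png

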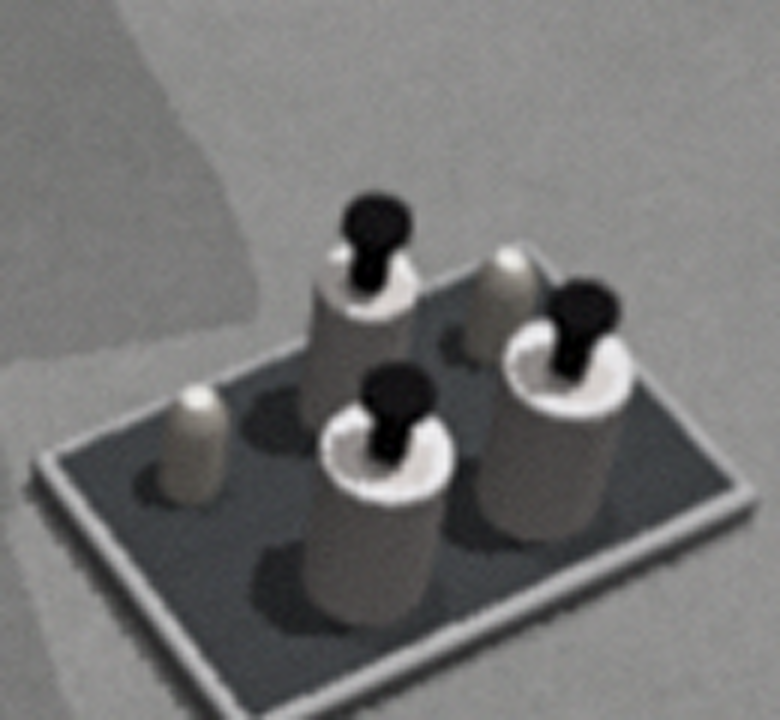

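View pics/w18.png

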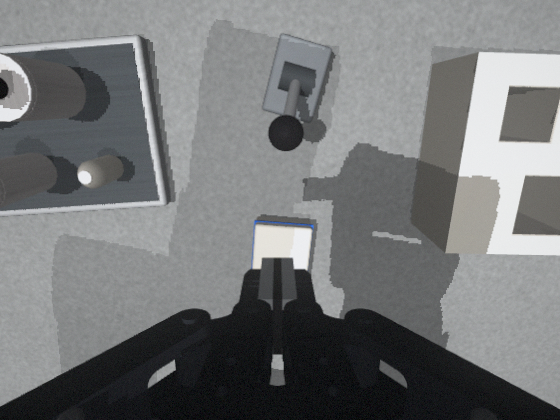

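View pics/t18.png

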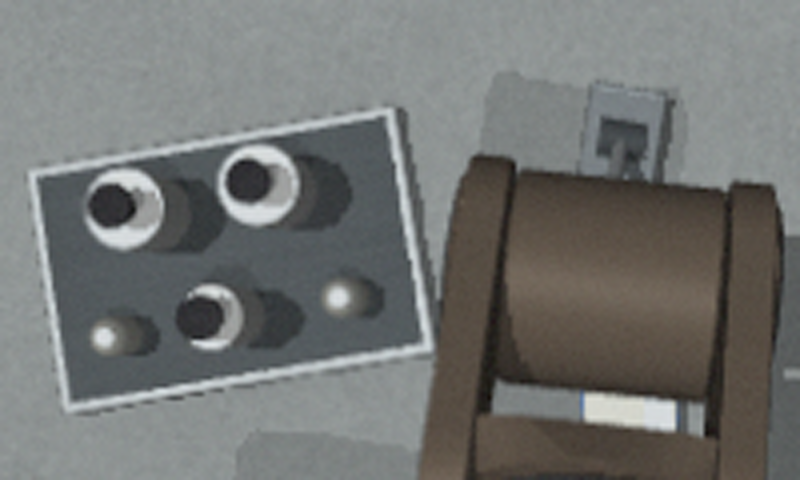

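All three shields are seated on their decks and the lever tip is at (286,132), as predicted. Next is the valve.

```bash
python3 -m creep '[[[0,0,-6.5],[0.005,0.002,-0.03],-1],[[0,0,-6.5],[0.005,0.001,-0.04],-1],[[0,0,0],[0.003,0,-0.04],-1],[[0,0,0],[0,0,-0.018],-1],[[0,0,0],[0,0,0],-1],[[0,0,0],[0.01,-0.0013,0],-1],[[0,0,0],[0.01,-0.0013,0],-1],[[0,0,0],[0.01,-0.0013,0],-1],[[0,0,0],[0.01,-0.0013,0],-1],[[0,0,0],[0,0,0],-1]]' 40
python3 - <<'E'
from h import *
s=capture("scene");crop(s,210,120,330,260,5,"pics/s19.png")
c=capture("wrist");cv2.imwrite("pics/w19.png",cv2.cvtColor(c["img"],cv2.COLOR_RGB2BGR))
E
```

```text
t: 30.4
eef_pos: [0.5554, 0.0041, 0.1052]
ee_rot: [[0.991, -0.136, 0.002], [-0.136, -0.991, -0.0], [0.002, 0.0, -1.0]]
wrist_force: [-0.8, -0.2, 1.0]
grip_width: -0.001
```

View pics/s19.png

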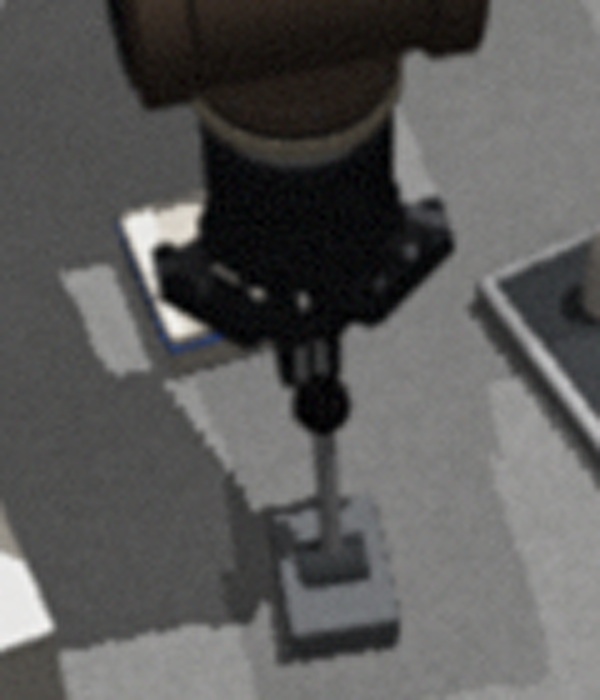

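View pics/w19.png

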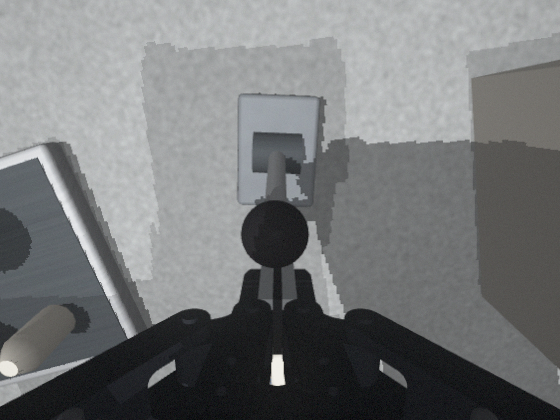

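Contact is good: the ball sits centred in front of the fingers in the wrist view, at (275,234). I'll keep pushing.

```bash
python3 -m creep '[[[0,0,0],[0.01,-0.0014,0],-1],[[0,0,0],[0.01,-0.0014,0],-1],[[0,0,0],[0.01,-0.0014,0],-1],[[0,0,0],[0.01,-0.0014,0],-1],[[0,0,0],[0.01,-0.0014,0],-1],[[0,0,0],[0.01,-0.0014,0],-1],[[0,0,0],[0,0,0],-1]]' 40
python3 -m creep '[[[0,0,0],[0.006,-0.0008,0],-1],[[0,0,0],[0.006,-0.0008,0],-1],[[0,0,0],[0,0,0],-1]]' 40
python3 - <<'E'
from h import *
s=capture("scene");crop(s,210,120,330,260,5,"pics/s20.png")
c=capture("wrist");cv2.imwrite("pics/w20.png",cv2.cvtColor(c["img"],cv2.COLOR_RGB2BGR))
E
```

```text
t: 31.2
eef_pos: [0.6151, -0.0042, 0.1046]
ee_rot: [[0.991, -0.136, 0.001], [-0.136, -0.991, -0.0], [0.001, 0.0, -1.0]]
wrist_force: [-0.5, 1.0, 0.0]
grip_width: -0.003
t: 31.5
eef_pos: [0.6229, -0.0051, 0.1043]
ee_rot: [[0.991, -0.136, -0.008], [-0.136, -0.991, 0.001], [-0.008, 0.0, -1.0]]
wrist_force: [-15.9, 1.4, 7.2]
grip_width: 0.002
```

View pics/s20.png

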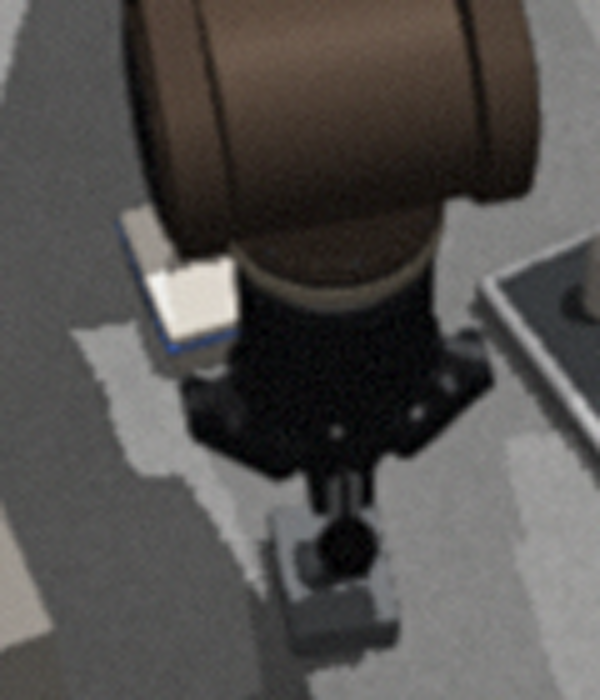

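View pics/w20.png

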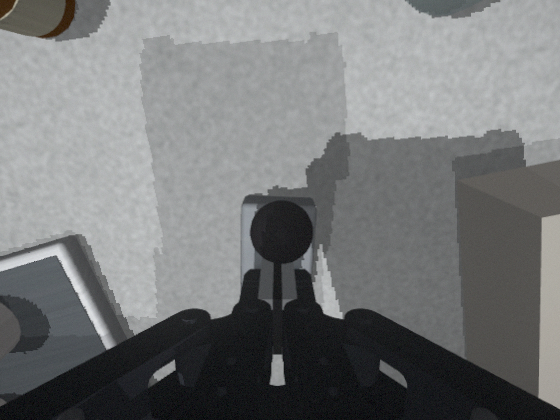

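```bash
python3 -m creep '[[[0,0,0],[0.002,-0.0003,0],-1],[[0,0,0],[0.001,0,0],-1],[[0,0,0],[0,0,0],-1]]' 40
python3 - <<'E'
from h import *
np.set_printoptions(precision=4,suppress=True)
s=capture("scene");c=capture("wrist")
b=(np.array([346,547])+.5)/5-.5+[210,120]
print(tri(s,b,c,[281,231]))
E
```

```text
t: 31.9
eef_pos: [0.6234, -0.0051, 0.1042]
ee_rot: [[0.991, -0.135, -0.014], [-0.135, -0.991, 0.001], [-0.014, 0.001, -1.0]]
wrist_force: [-28.3, 2.5, 14.4]
grip_width: -0.002
(array([ 0.6482, -0.0101,  0.1149]), [0.11, 0.11])
```

```bash
python3 -m creep '[[[0,0,0],[-0.01,0.001,0],-1],[[0,0,0],[-0.01,0.001,0],-1],[[0,0,0],[0,0,0.03],-1],[[0,0,0],[0,0,0.04],-1],[[0,0,0],[0,0,0.02],-1],[[0,0,0],[0.02,-0.003,0],-1],[[0,0,0],[0.03,-0.004,0],-1],[[0,0,0],[0.03,-0.004,0],-1],[[0,0,0],[0.015,-0.001,0],-1],[[0,0,0],[0,0,0],-1],[[0,0,0],[0,0,0],-1]]' 40
python3 - <<'E'
from h import *
s=capture("scene");cv2.imwrite("pics/s21.png",cv2.cvtColor(s["img"],cv2.COLOR_RGB2BGR))
c=capture("wrist");cv2.imwrite("pics/w21.png",cv2.cvtColor(c["img"],cv2.COLOR_RGB2BGR))
print(state()["eef_pos"])
E
```

```text
t: 33.1
eef_pos: [0.7032, -0.0159, 0.1944]
ee_rot: [[0.991, -0.136, -0.001], [-0.136, -0.991, -0.0], [-0.001, 0.0, -1.0]]
wrist_force: [-0.9, -0.1, -0.3]
grip_width: 0.001
[ 0.70301863 -0.01577835  0.19488372]
```

View pics/s21.png

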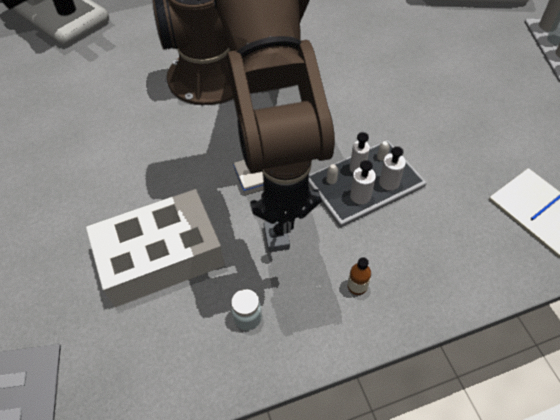

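View pics/w21.png

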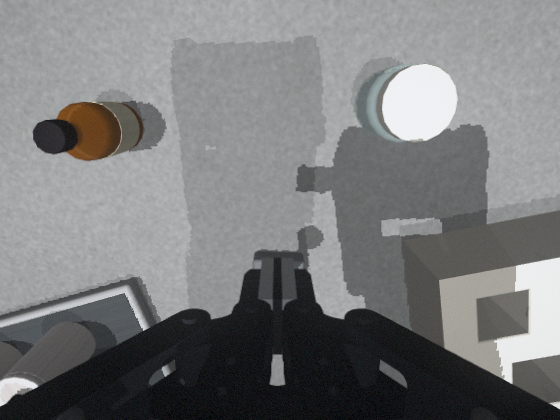

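```bash
python3 -m creep '[[[0,0,0],[0,0,-0.03],-1],[[0,0,0],[0,0,-0.04],-1],[[0,0,0],[0,0,-0.018],-1],[[0,0,0],[0,0,0],-1],[[0,0,0],[0,0,0],-1],[[0,0,0],[0,0,0],-1],[[0,0,0],[0,0,0],-1],[[0,0,0],[0,0,0],-1],[[0,0,0],[0,0,0],-1],[[0,0,0],[0,0,0],-1],[[0,0,0],[0,0,0],-1],[[0,0,0],[0,0,0],-1],[[0,0,0],[0,0,0],-1],[[0,0,0],[0,0,0],-1],[[0,0,0],[0,0,0],-1],[[0,0,0],[0,0,0],-1],[[0,0,0],[0,0,0],-1],[[0,0,0],[0,0,0],-1],[[0,0,0],[0,0,0],-1],[[0,0,0],[0,0,0],-1]]' 40
python3 -m creep '[[[0,0,0],[0,0,0],-1],[[0,0,0],[0,0,0],-1],[[0,0,0],[0,0,0],-1],[[0,0,0],[0,0,0],-1],[[0,0,0],[0,0,0],-1],[[0,0,0],[0,0,0],-1],[[0,0,0],[0,0,0],-1],[[0,0,0],[0,0,0],-1],[[0,0,0],[0,0,0],-1],[[0,0,0],[0,0,0],-1],[[0,0,0],[0,0,0],-1],[[0,0,0],[0,0,0],-1],[[0,0,0],[0,0,0],-1],[[0,0,0],[0,0,0],-1],[[0,0,0],[0,0,0],-1],[[0,0,0],[0,0,0],-1],[[0,0,0],[0,0,0],-1],[[0,0,0],[0,0,0],-1],[[0,0,0],[0,0,0],-1],[[0,0,0],[0,0,0],-1]]' 40
python3 -m creep '[[[0,0,0],[0,0,0],-1],[[0,0,0],[0,0,0],-1],[[0,0,0],[0,0,0],-1],[[0,0,0],[0,0,0],-1],[[0,0,0],[0,0,0],-1],[[0,0,0],[0,0,0],-1],[[0,0,0],[0,0,0],-1],[[0,0,0],[0,0,0],-1],[[0,0,0],[0,0,0],-1],[[0,0,0],[0,0,0],-1],[[0,0,0],[0,0,0],-1],[[0,0,0],[0,0,0],-1],[[0,0,0],[0,0,0],-1],[[0,0,0],[0,0,0],-1],[[0,0,0],[0,0,0],-1],[[0,0,0],[0,0,0],-1],[[0,0,0],[0,0,0],-1],[[0,0,0],[0,0,0],-1],[[0,0,0],[0,0,0],-1],[[0,0,0],[0,0,0],-1]]' 40
python3 - <<'E'
from h import *
s=capture("scene");crop(s,210,120,330,260,5,"pics/s22.png");print(state()["eef_pos"])
E
```

```text
t: 35.2
eef_pos: [0.7038, -0.0159, 0.1067]
ee_rot: [[0.991, -0.136, -0.0], [-0.136, -0.991, -0.0], [-0.0, 0.0, -1.0]]
wrist_force: [0.0, -0.2, 0.1]
grip_width: -0.004
t: 37.2
eef_pos: [0.7038, -0.0159, 0.1068]
ee_rot: [[0.991, -0.136, 0.0], [-0.136, -0.991, -0.0], [0.0, 0.0, -1.0]]
wrist_force: [0.6, 0.0, 0.2]
grip_width: 0.002
t: 39.2
eef_pos: [0.7038, -0.0159, 0.1068]
ee_rot: [[0.991, -0.136, -0.0], [-0.136, -0.991, -0.0], [-0.0, 0.0, -1.0]]
wrist_force: [-0.2, 0.6, -0.5]
grip_width: -0.001
[ 0.70376393 -0.01592693  0.10671966]
```

View pics/s22.png

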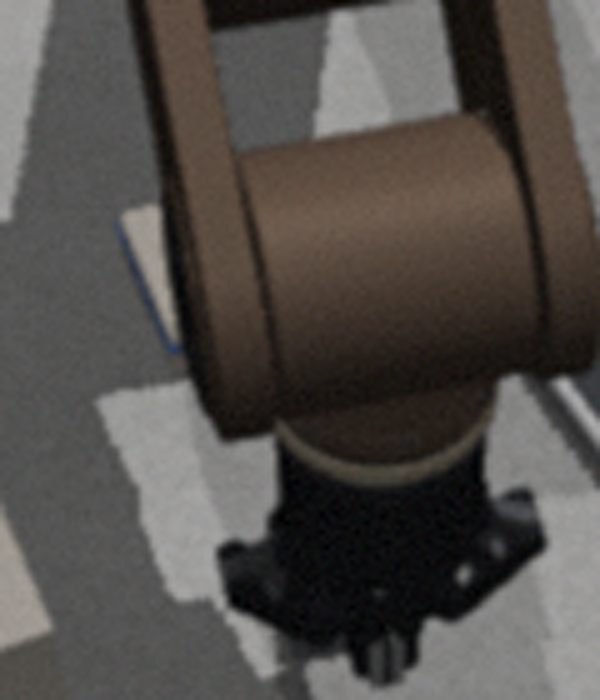

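```bash
python3 -m creep '[[[0,0,0],[-0.01,0.0014,0],-1],[[0,0,0],[-0.01,0.0014,0],-1],[[0,0,0],[-0.01,0.0014,0],-1],[[0,0,0],[-0.01,0.0014,0],-1],[[0,0,0],[-0.01,0.0014,0],-1],[[0,0,0],[-0.01,0.0014,0],-1],[[0,0,0],[-0.01,0.0014,0],-1],[[0,0,0],[-0.01,0.0014,0],-1],[[0,0,0],[-0.01,0.0014,0],-1],[[0,0,0],[-0.01,0.0014,0],-1],[[0,0,0],[-0.01,0.0014,0],-1],[[0,0,0],[0,0,0],-1]]' 40
python3 -m creep '[[[0,0,0],[-0.006,0.0008,0],-1],[[0,0,0],[-0.005,0.0008,0],-1],[[0,0,0],[0,0,0],-1]]' 40
python3 - <<'E'
from h import *
s=capture("scene");crop(s,210,120,330,260,5,"pics/s23.png")
E
```

```text
t: 40.45
eef_pos: [0.5924, -0.0003, 0.1067]
ee_rot: [[0.991, -0.136, -0.001], [-0.136, -0.991, 0.0], [-0.001, 0.0, -1.0]]
wrist_force: [0.2, -1.0, 0.6]
grip_width: -0.001
t: 40.75
eef_pos: [0.5822, 0.0012, 0.1067]
ee_rot: [[0.991, -0.136, -0.001], [-0.136, -0.991, -0.0], [-0.001, 0.0, -1.0]]
wrist_force: [-0.4, 1.1, -0.0]
grip_width: 0.004
```

View pics/s23.png

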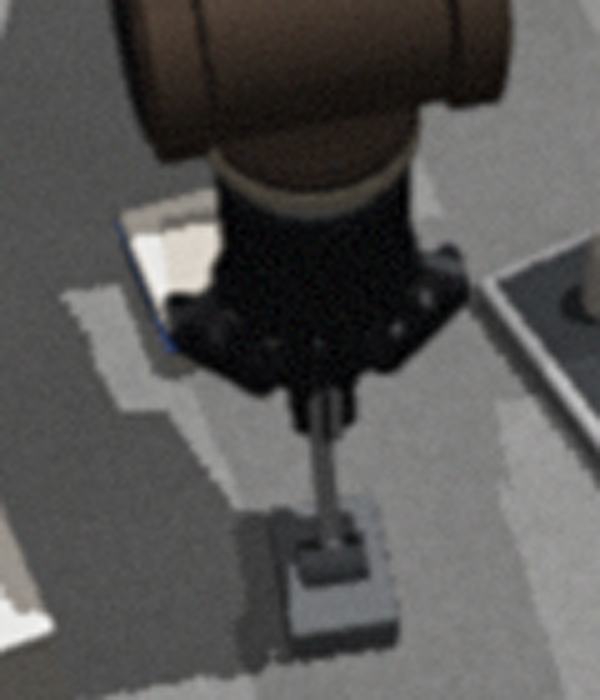

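```bash
python3 -m creep '[[[0,0,0],[-0.003,0.0004,0],-1],[[0,0,0],[-0.003,0.0004,0],-1],[[0,0,0],[0,0,0],-1]]' 40
python3 -m creep '[[[0,0,0],[-0.002,0.0003,0],-1],[[0,0,0],[-0.002,0.0003,0],-1],[[0,0,0],[0,0,0],-1]]' 40
python3 - <<'E'
from h import *
c=capture("wrist");cv2.imwrite("pics/w24.png",cv2.cvtColor(c["img"],cv2.COLOR_RGB2BGR))
E
```

```text
t: 41.1
eef_pos: [0.5764, 0.0019, 0.1067]
ee_rot: [[0.991, -0.136, -0.0], [-0.136, -0.991, -0.0], [-0.0, 0.0, -1.0]]
wrist_force: [0.2, 0.0, 0.3]
grip_width: 0.001
t: 41.4
eef_pos: [0.5742, 0.0023, 0.107]
ee_rot: [[0.991, -0.136, 0.004], [-0.136, -0.991, -0.001], [0.004, 0.0, -1.0]]
wrist_force: [8.3, -1.1, -3.9]
grip_width: 0.0
```

View pics/w24.png

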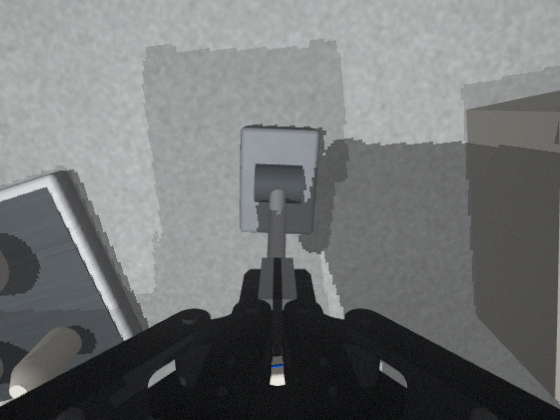

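```bash
python3 -m creep '[[[0,0,0],[-0.002,0.0003,0],-1],[[0,0,0],[-0.001,0,0],-1],[[0,0,0],[0,0,0],-1],[[0,0,0],[0,0,0],-1]]' 40
```

```text
t: 41.85
eef_pos: [0.5736, 0.0023, 0.1072]
ee_rot: [[0.991, -0.136, 0.009], [-0.136, -0.991, -0.001], [0.009, -0.0, -1.0]]
wrist_force: [18.6, -1.6, -9.4]
grip_width: 0.001
```

Hard against the stop. Backing off, retreating up, and checking.

```bash
python3 -m creep '[[[0,0,0],[0.01,-0.001,0],-1],[[0,0,0],[0.015,-0.002,0],-1],[[0,0,0],[0.005,0,0],-1],[[0,0,0],[0,0,0.03],-1],[[0,0,0],[0,0,0.04],-1],[[0,0,0],[0,0,0.05],-1],[[0,0,0],[-0.02,-0.02,0.02],-1],[[0,0,0],[-0.03,-0.03,0],-1],[[0,0,0],[-0.03,-0.03,0],-1],[[0,0,0],[-0.03,-0.03,0],-1],[[0,0,0],[-0.02,-0.03,0],-1],[[0,0,0],[0,0,0],-1],[[0,0,0],[0,0,0],-1]]' 40
python3 - <<'E'
from h import *
np.set_printoptions(precision=4,suppress=True)
s=capture("scene");cv2.imwrite("pics/s25.png",cv2.cvtColor(s["img"],cv2.COLOR_RGB2BGR));crop(s,210,120,330,260,5,"pics/s25b.png")
t=capture("top");cv2.imwrite("pics/t25.png",cv2.cvtColor(t["img"],cv2.COLOR_RGB2BGR));crop(t,265,190,310,310,5,"pics/t25b.png")
print(state()["eef_pos"],state()["t"])
E
```

```text
t: 43.15
eef_pos: [0.4694, -0.1405, 0.2469]
ee_rot: [[0.99, -0.138, -0.0], [-0.138, -0.99, 0.0], [-0.0, -0.0, -1.0]]
wrist_force: [0.8, 0.4, -0.2]
grip_width: -0.002
[ 0.47   -0.1397  0.2467] 43.25
```

View pics/s25.png

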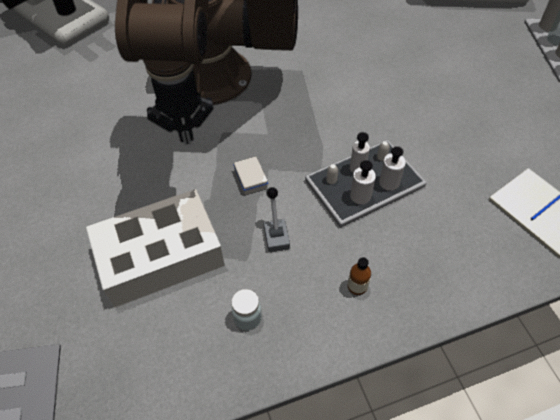

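View pics/s25b.png

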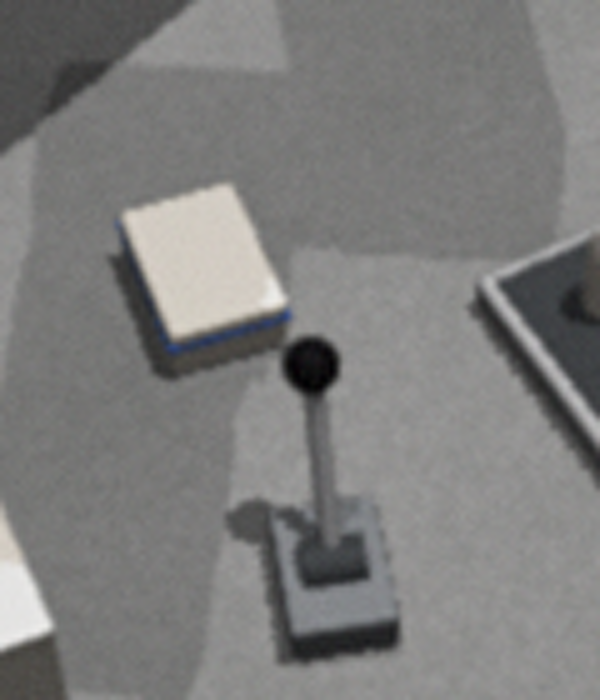

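View pics/t25.png

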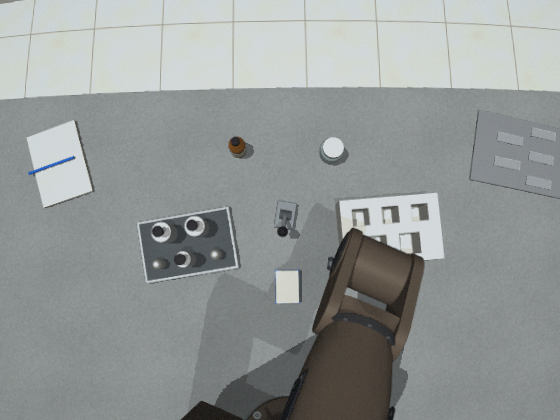

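View pics/t25b.png

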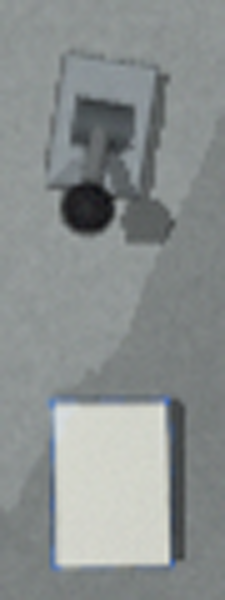

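```bash
python3 - <<'E'
from station import *
print(sign_off(),state()["t"])
E
```

```text
the job is handed in; nothing more can be done
the job is handed in; nothing more can be done
```

I did the whole job and handed it in at about 43 s.

- **Shields:** Three were there, one small and two large. I lifted each one straight up by its knob and pushed it down onto a spigot of its own size. Each stopped at deck height with a clear push force: about 38 N for the small one, and 13 N and 7 N at the last readings for the large ones, before a final small push on each.
- **Valve:** I pushed the lever away from the robot until it met its stop (28 N) and left it on for about 7 s. I then pushed it back until it met the off stop (about 19 N).
- **Last pictures:** All three shields are on their spigots. The tray is in place on the bench, and the oil bottle, jar and slide box look unmoved. The gripper is clear of everything.
- **A disagreement:** The lever now leans a few millimetres further towards the robot than it did in the first picture. It seems it did not start exactly at its off stop.

No grip slip or tray knock showed up during the run.

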